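# Fill the condiment stand from the back of the rack

### The job

Get the condiment stand ready for the table: the salt shaker and the gold-lidded jar are wanted, but they stand at the back of the wooden rack, behind the spice jar and the square canister. First stand the spice jar and the canister together on the steel tray, then set the salt shaker in the small well of the stand and the gold-lidded jar in its large well, and finally put the spice jar and the canister back at the front of the rack lanes they came from. Everything stays upright throughout and ends standing free; leave the tall oil bottle alone.

Things in the scene. Friction and masses are not known exactly. Their poses are not given: they have to be found in the camera images.
- rack: Fixed pale-wood rack, 200 (x) x 163 (y). All in mm. Origin: centre of underside; x to its back, y left. On an 8 mm floor run two lanes along x: narrow, 60 wide, centred at y +42.5; wide, 76, at y -34.5. Lane boards 9 thick (y +77, +8, -77), 45 high where x < -26, 95 where x > 16, so at the back fingers fit only fore and aft of a thing. Dowels across at x -94 and +94, top 35. Front things stand at x -50.
- tray: Fixed low steel tray, 202 x 132 mm outside, long side along its x. Origin: centre of its underside. Floor 3 mm thick, flat area 186 x 116 mm; rounded rim 10 mm high. The side area for the things cleared out of the rack.
- stand: Fixed dark-wood condiment stand, a block 170 (x) x 100 (y) x 22 mm. Origin: centre of its underside. Two round wells open upward, each 12 mm deep (its floor 10 mm above the origin): the small one 56 mm across with its centre at x = -46 mm, y = 0, for the salt shaker; the large one 76 mm across with its centre at x = +34 mm, y = 0, for the jar.
- canister: Square red canister with a wooden lid and knob, 57 x 57 mm, 115 mm high (body and lid to 98 mm, knob above; the lid is fixed); about 0.25 kg. Flat sides along its x and y. Origin: centre of its underside, z up. Stands at the front of the rack's wide lane, within a few degrees of square to it.
- spice_jar: Round glass spice jar with a red cap, 45 mm across, 106 mm high, about 0.11 kg. Origin: centre of its underside, z up. Stands at the front of the rack's narrow lane.
- salt: Round salt shaker of clear glass with a grey cap, 44 mm across, above about 70 mm a 34 mm cap, 90 mm high, about 0.1 kg. Origin: centre of its underside, z up. Stands in the narrow lane behind the spice jar, some 8 mm from it.
- jar: Round glass jar with a gold lid, 59 mm across, 90 mm high, about 0.22 kg. Origin: centre of its underside, z up. Stands in the wide lane behind the canister, some 9 mm from it.
- oil_bottle: Tall dark green oil bottle, 59 mm across, 282 mm high, loose, standing on the worktop at the back. Origin: centre of its underside. To be left alone.
There are look-alikes about, which are no part of the job. What is shaped like the jar but turquoise is not meant.

How it is judged:
By the outcome, as a careful person would: the job done as asked, in the order asked, and still so for the second after the job is handed in, with the robot touching nothing.
It also fails if it takes over 144 s, if anything falls off the work surface, if the arm or the gripper's body presses on something with over 40 N, if the wrist force passes 120 N, or if a joint passes its speed limit or range.

### The arm

A 6-joint arm with a two-finger parallel gripper is mounted at the origin on a cart in front of the work surface, level with it; the furniture and walls round the work are solid. World frame = base frame: x ahead of the robot, y to its left, z up, the work surface at z = 0. Lengths are in mm, angles in rad, forces in N, time in s.
With the tool pointing down it reaches from about 300 to 750 mm from the base axis. Payload 8.5 kg.
Tool frame: the origin (TCP) lies at the very end of the fingers, on their centre line; the grasp point (between the pads) lies ctrl.hold_point_z behind it (ctrl.hold_point_z is the distance from the TCP to the grasp point, in mm); x points along the fingers, y is the direction in which the jaws open and shut, and the axes are right-handed (so a half turn about x gives the same grasp; the last joint's range is limited). The gripper opens to 88 mm and grips with 3 to 60 N. Pads are 18 mm wide; open, the fingers measure 123 mm over their backs; the gripper's body (75 mm by 187 mm) begins 45 mm behind the grasp point.
Start: joints at [-1.342, 0.381, 1.297, -0, 1.464, -0.215], TCP at [236.148, -496.704, 238.748] pointing down, gripper open.
Joint ranges: [-3.11, 3.11], [-0.89, 2.33], [0.22, 2.48], [-1.42, 4.56], [0.17, 2.85], [-2.88, 2.88]. Speed limits (rad/s): [2.39, 2.39, 3.14, 3.14, 3.14, 3.14].

### API

Orientations are given as a unit quaternion [x, y, z, w].
In Python, from cell import ctrl gives the robot as it stands.
- The arm moves only by the tool carry_out, never from a script. Its argument "commands" is a list of rows, each an object with "dp": the shift along the tool's x, y, z in m, a list of three; "dr": the turn, a rotation vector about the tool's x, y, z in rad, a list of three; "fingers": the closure, from -1 (fully open) to 1 (shut). In form: [{"dp": [tx, ty, tz], "dr": [rx, ry, rz], "fingers": fingers}, ...]. A call has 1 to 10 rows; each row is the pose to reach, as a shift and turn from the pose commanded when the call began, along the tool's axes at that moment; what a row does not reach only later rows make up. A row lasts 1/12 s, in which the tool goes at most 41.7 mm and 7.16 degrees, less where a joint would pass 70% of its speed; a pose out of reach is approached as far as the arm can. A call with a gripper value outside its range is refused whole. The fingers move at their own pace and stop on an object; "newtons" is the grip in N (left out, the last holds). Time passes only in rows, so rows that repeat a pose let the fingers close. It gives the time, the measured TCP pose, the force and the opening at its end, in the units of the state.
- ctrl.get_state(): the state, without advancing time (a new reading comes with each control period).
- ctrl.camera(name): name is "scene" or "top" or "wrist"; returns the picture (480x640x3 uint8, blue, green, red); there is no depth.
- ctrl.calibration(name): a dict with "fx", "fy", "cx", "cy" (pixels), "k1" (the pictures are not rectified: a ray, as slopes to the right and down, at radius r is drawn at 1 + k1 r^2 times it, then the intrinsics apply), "world_from_camera" (4x4, takes a point from camera to world coordinates). Camera axes: x right, y down, z forward; pixel columns grow to the right and rows downward; lengths in mm; the calibration is good to about 2 mm. A picture is of the moment at which its call begins: read the wrist's pose just before it. calibration takes no time and is no camera call; for the wrist camera it gives the pose at the moment of the call.
- ctrl.close_job(): hands the job in, once; it reports no verdict.
Trained networks look in the newest picture that a camera, given by its name, has taken for a name from the list of things; names that differ only in an ending like _2 or _b are one class to them, and where a whole thing is asked for, a point or a joint stands for the part that bears it (a point fixed in the world has none). Each returns a list of dicts, best first, with "conf" (0 to 1); they miss things now and then, are a little off and sometimes report something else, mostly with a low value. They report only what shows in the picture. A call takes as long as a camera call. They do not tell look-alikes from the thing itself.
- ctrl.recognise(query, camera): "at" ([column, row] in pixels, amid what is visible of it).
- ctrl.outline_of(query, camera): "region" (480x640 bool, what is visible of it) and "at" ([column, row] in pixels, amid what is visible of it).
- ctrl.tip_of(query, camera): "at" ([column, row] in pixels: a listed point, or the origin of a listed thing).
The state is a dict: "t": time; "q": joint angles; "qd": joint speeds; "effort": joint torques, N m; "tcp_pos": TCP position; "eef_rot": TCP orientation; "force": force on the tool from outside, world axes, zero at the start; "wrist_torque": the same for the moment, N m; "gripper_width": opening from 0.0 (shut) to 1.0 (fully open).
Only numpy, scipy, OpenCV 4.12 (cv2) and the standard library are available. Lean on these libraries where they do the work, as an engineer would, in place of code of your own. Each camera call takes 0.05 s, during which the arm holds its last target. There are 200 camera calls.

## Working session

There is one attempt and no reset: what is moved stays moved. The work goes in short steps, Python scripts to look and compute and a tool call to move; the robot and the scene stay as the last step left them, time stands still between calls to the robot, and variables do not carry over. Pictures are saved under pics/ and viewed, about 12 in all and at most 16, crops included, and the job is handed in when it is done.

Besides the shell and the picture viewer there is one more tool, called after "Emit:" by a JSON object that holds its "fn" and its "kwargs", one argument or row to a line. carry_out: Moves the arm, as the interface text tells. Its arguments: {"type":"object","properties":{"commands":{"type":"array"},"newtons":{"type":"number"}},"required":["commands"]}

```bash
mkdir -p pics; ls; python3 - <<'E'
from cell import ctrl
import cv2,numpy as np
print(ctrl.hold_point_z, ctrl.get_state())
for n in ["scene","top","wrist"]:
    c=ctrl.calibration(n); print(n,{k:(np.round(v,4).tolist()) for k,v in c.items()})
    cv2.imwrite(f"pics/{n}0.png",ctrl.camera(n))
for cam in ["top","scene"]:
    for q in ["rack","tray","stand","canister","spice_jar","salt","jar","oil_bottle"]:
        print(cam,q,[(np.round(d["at"]).tolist(),round(d["conf"],2)) for d in ctrl.tip_of(q,cam)[:3]])
E
```

```text
pics
18.700000000000003 {'t': 0.0, 'q': array([-1.34230068e+00,  3.81171287e-01,  1.29822278e+00, -1.49645714e-05,
        1.46356819e+00, -2.15295229e-01]), 'qd': array([-0.00027581, -0.00063384,  0.00030491,  0.00090467,  0.00107199,
        0.00080834]), 'effort': array([-9.91339366e-04, -4.37925446e+01, -2.24558276e+01,  7.12829106e-02,
        3.51883541e-02, -1.19963929e-04]), 'tcp_pos': array([ 236.08700978, -496.46002891,  238.16383872]), 'eef_rot': array([-0.68976123, -0.15610404,  0.68977815, -0.15513568]), 'force': array([ 0.32562032,  0.83430611, -0.29329037]), 'wrist_torque': array([-0.0611127 , -0.00177874,  0.00549116]), 'gripper_width': 1.0031981959804286}
scene {'fx': 531.4477, 'fy': 531.4477, 'cx': 315.8023, 'cy': 238.5985, 'k1': 0.041, 'world_from_camera': [[0.9932, 0.083, -0.0815, 656.4267], [0.116, -0.756, 0.6442, -547.5373], [-0.0081, -0.6493, -0.7605, 829.455], [0.0, 0.0, 0.0, 1.0]]}
top {'fx': 618.1877, 'fy': 618.1877, 'cx': 317.7985, 'cy': 245.7908, 'k1': 0.0464, 'world_from_camera': [[0.002, -0.9855, 0.1698, 363.3186], [-1.0, -0.0026, -0.0034, 100.6641], [0.
[... 310 characters left out ...]
ack [([346.0, 289.0], 0.63)]
top tray [([444.0, 286.0], 0.95)]
top stand [([234.0, 295.0], 0.89)]
top canister [([360.0, 314.0], 0.77)]
top spice_jar [([323.0, 313.0], 0.6)]
top salt [([326.0, 288.0], 0.74), ([240.0, 296.0], 0.36)]
top jar [([176.0, 260.0], 0.9), ([362.0, 283.0], 0.7)]
top oil_bottle [([437.0, 188.0], 0.66), ([326.0, 290.0], 0.52)]
scene rack [([273.0, 279.0], 0.87)]
scene tray [([252.0, 388.0], 0.67)]
scene stand [([286.0, 199.0], 0.92), ([273.0, 296.0], 0.57)]
scene canister [([239.0, 289.0], 0.77)]
scene spice_jar [([256.0, 259.0], 0.79)]
scene salt [([277.0, 262.0], 0.64)]
scene jar [([275.0, 297.0], 0.79), ([326.0, 158.0], 0.57)]
scene oil_bottle [([392.0, 394.0], 0.6)]
```

View pics/top0.png

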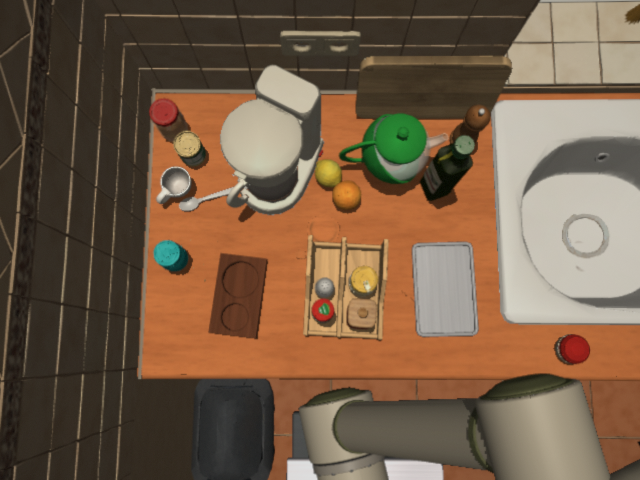

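View pics/scene0.png

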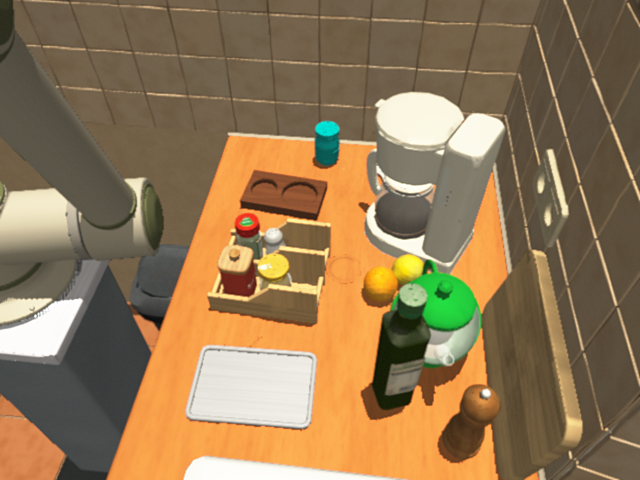

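The gold-lidded jar in the rack is at top (362,282) and scene (273,268). The look-alikes are the turquoise jar at (171,255), the yellow-lidded jar at (188,147), and red-capped jars at (165,113) and (573,349). The spice jar meant is at (323,311), the salt at (325,288) and the canister at (361,314), all of them in the rack. Next I fit poses from outlines in both views.

```bash
cat > h.py <<'E'
import numpy as np, cv2
from scipy.optimize import minimize
from scipy.spatial.transform import Rotation as Rt
from cell import ctrl
def proj(P,c):
    T=np.linalg.inv(c["world_from_camera"]); p=P@T[:3,:3].T+T[:3,3]
    s=p[:,:2]/p[:,2:]; s=s*(1+c["k1"]*(s**2).sum(1,keepdims=True))
    return s*[c["fx"],c["fy"]]+[c["cx"],c["cy"]]
def box(x0,x1,y0,y1,z0,z1): return np.array([[x,y,z] for x in(x0,x1) for y in(y0,y1) for z in(z0,z1)],float)
def cyl(r,z0,z1):
    a=np.linspace(0,2*np.pi,40); return np.vstack([np.c_[r*np.cos(a),r*np.sin(a),a*0+z] for z in(z0,z1)])
def board(y): return [box(-100,-26,y-4.5,y+4.5,0,45),box(16,100,y-4.5,y+4.5,0,95),
    np.array([[x,y+d,z] for d in(-4.5,4.5) for x,z in((-26,0),(16,0),(-26,45),(16,95))],float)]
M=dict(tray=[box(-101,101,-66,66,0,10)],stand=[box(-85,85,-50,50,0,22)],
 rack=[box(-100,100,-81.5,81.5,0,8)]+board(77)+board(8)+board(-77),
 canister=[box(-28.5,28.5,-28.5,28.5,0,98),cyl(10,98,115)],spice_jar=[cyl(22.5,0,106)],
 salt=[cyl(22,0,70),cyl(17,70,90)],jar=[cyl(29.5,0,90)],oil_bottle=[cyl(29.5,0,180),cyl(15,180,282)])
def render(name,p,z,c,S=4):
    im=np.zeros((480*S,640*S),np.uint8); k,s=np.cos(p[2]),np.sin(p[2])
    for q in M[name]:
        w=np.c_[k*q[:,0]-s*q[:,1]+p[0],s*q[:,0]+k*q[:,1]+p[1],q[:,2]+z]
        cv2.fillConvexPoly(im,cv2.convexHull((proj(w,c)*S+S/2).astype(np.float32)).astype(np.int32),255)
    return cv2.resize(im,(640,480),interpolation=cv2.INTER_AREA)/255.
def fit(name,p0,z,views,yaw=True):
    """views: list of (calib, mask, dontcare)"""
    def f(v):
        p=[p0[0]+v[0],p0[1]+v[1],p0[2]+(v[2]/100 if yaw else 0)]; e=0
        for c,m,dc in views:
            r=render(name,p,z,c); k=~dc|m; e+=(np.abs(r-m)*k).sum()/m.sum()
        return e
    n=3 if yaw else 2
    sim=np.vstack([np.zeros(n),np.eye(n)*8])
    r=minimize(f,np.zeros(n),method="Nelder-Mead",options=dict(initial_simplex=sim,xatol=.1,fatol=1e-4,maxiter=120))
    v=r.x; return np.array([p0[0]+v[0],p0[1]+v[1],p0[2]+(v[2]/100 if yaw else 0)]),r.fun
def ray(px,c,z):
    d=(np.array(px,float)-[c["cx"],c["cy"]])/[c["fx"],c["fy"]]; s=d.copy()
    for _ in range(8): s=d/(1+c["k1"]*(s**2).sum())
    W=np.array(c["world_from_camera"]); v=W[:3,:3]@[s[0],s[1],1]; o=W[:3,3]
    return o+v*(z-o[2])/v[2]
def go(x,y,z,yaw):
    """shift/turn to tool-down pose at TCP x,y,z with jaw axis at world angle yaw (mod pi)"""
    s=ctrl.get_state(); R=Rt.from_quat(s["eef_rot"])
    best=None
    for k in(-1,0,1,2):
        a=yaw+k*np.pi; X=np.array([0,0,-1.]);Y=np.array([np.cos(a),np.sin(a),0]);Z=np.cross(X,Y)
        d=(R.inv()*Rt.from_matrix(np.c_[X,Y,Z])).as_rotvec()
        if best is None or np.linalg.norm(d)<np.linalg.norm(best): best=d
    print("dp",np.round(R.inv().apply(np.array([x,y,z])-s["tcp_pos"])/1000,4).tolist(),"dr",np.round(best,4).tolist(),"q",np.round(s["q"],2).tolist(),"t",round(s["t"],1),"w",round(s["gripper_width"],3))
E
cat > m.py <<'E'
from h import *
g={}; C={}
for cam in("top","scene"):
    ctrl.camera(cam); C[cam]=ctrl.calibration(cam)
    for n in M: g[cam,n]=ctrl.outline_of(n,cam)
seed=dict(tray=(444,286),stand=(238,295),rack=(346,289),canister=(360,314),spice_jar=(323,313),salt=(325,288),jar=(362,283),oil_bottle=(437,188))
def run(n,p0,z,yaw,cams=("top","scene")):
    vs=[]
    for cam in cams:
        best=None
        for d in g[cam,n]:
            r=np.hypot(*(np.array(d["at"])-proj(np.array([[p0[0],p0[1],z+40]]),C[cam])[0]))
            if r<45 and (best is None or r<best[0]): best=(r,d["region"])
        if best is None: print(n,cam,"none"); continue
        m=best[1]; dc=np.zeros_like(m)
        for k in M:
            if k!=n and not(n in("canister","spice_jar","salt","jar") and k=="rack"):
                for d in g[cam,k]: dc|=d["region"]&~m
        if n in("salt","jar","canister","spice_jar"):
            for d in g[cam,"rack"]: dc|=False
        vs.append((C[cam],m,dc))
    for sub in ([vs] if len(vs)<2 else [vs,vs[:1],vs[1:]]):
        p,e=fit(n,p0,z,sub,yaw); print(n,len(sub),np.round(p,3).tolist(),round(e,3))
for n in M:
    z=8 if n in("canister","spice_jar","salt","jar") else 0
    p=ray(seed[n],C["top"],z+(0))
    run(n,(p[0],p[1],np.pi/2 if n in("tray","stand") and False else 0.0) if n not in("tray","stand") else (p[0],p[1],0.0 if n=="tray" else -0.1),z,n not in("spice_jar","salt","jar","oil_bottle"))
E
time python3 m.py
```

```text
tray 2 [500.175, -173.86, 0.025] 0.081
tray 1 [498.969, -173.972, 0.026] 0.024
tray 1 [501.463, -173.191, 0.04] 0.045
stand 2 [483.926, 265.947, -0.115] 0.048
stand 1 [483.882, 266.024, -0.119] 0.019
stand 1 [485.001, 265.953, -0.112] 0.025
rack 2 [496.696, 41.311, -0.055] 0.108
rack 1 [497.551, 41.384, -0.053] 0.043
rack 1 [494.908, 41.811, -0.065] 0.051
canister 2 [442.329, 9.225, 0.038] 0.378
canister 1 [441.628, 8.855, 0.017] 0.145
canister 1 [443.898, 21.432, -0.061] 0.129
spice_jar 2 [447.89, 87.127, 0.0] 0.139
spice_jar 1 [446.959, 87.583, 0.0] 0.062
spice_jar 1 [448.658, 85.717, 0.0] 0.064
salt 2 [492.803, 82.997, 0.0] 0.79
salt 1 [492.992, 83.472, 0.0] 0.195
salt 1 [496.82, 72.714, 0.0] 0.405
jar 2 [508.999, 6.407, 0.0] 0.849
jar 1 [507.64, 5.429, 0.0] 0.123
jar 1 [498.65, 45.089, 0.0] 0.336
oil_bottle 2 [728.482, -160.644, 0.0] 0.358
oil_bottle 1 [726.838, -161.398, 0.0] 0.165
oil_bottle 1 [729.713, -159.236, 0.0] 0.18
real	0m43.794s
user	0m20.209s
sys	0m16.211s
```

```bash
python3 - <<'E'
from h import *
s=ctrl.get_state(); print(Rt.from_quat(s["eef_rot"]).as_matrix().round(3))
go(420,87,200,0.73); go(420,60,250,-0.055); go(420,60,250,-0.055+np.pi/2)
E
```

```text
[[ 0.     0.429 -0.903]
 [ 0.    -0.903 -0.429]
 [-1.    -0.    -0.   ]]
dp [0.0388, -0.4482, -0.4167] dr [1.2846, -0.0, 0.0] q [-1.34, 0.38, 1.3, 0.0, 1.46, -0.22] t 1.9 w 0.993
dp [-0.0112, -0.4238, -0.4051] dr [-1.072, -0.0, 0.0] q [-1.34, 0.38, 1.3, 0.0, 1.46, -0.22] t 1.9 w 0.993
dp [-0.0112, -0.4238, -0.4051] dr [0.4988, -0.0, 0.0] q [-1.34, 0.38, 1.3, 0.0, 1.46, -0.22] t 1.9 w 0.993
```

Emit:
{"fn": "carry_out", "kwargs": {
  "commands": [
    {"dp": [0.023,-0.436,-0.441],"dr": [-1.857,0,0],"fingers": -0.4},
    {"dp": [0.023,-0.436,-0.441],"dr": [-1.857,0,0],"fingers": -0.4},
    {"dp": [0.023,-0.436,-0.441],"dr": [-1.857,0,0],"fingers": -0.4},
    {"dp": [0.023,-0.436,-0.441],"dr": [-1.857,0,0],"fingers": -0.4},
    {"dp": [0.023,-0.436,-0.441],"dr": [-1.857,0,0],"fingers": -0.4},
    {"dp": [0.023,-0.436,-0.441],"dr": [-1.857,0,0],"fingers": -0.4},
    {"dp": [0.023,-0.436,-0.441],"dr": [-1.857,0,0],"fingers": -0.4},
    {"dp": [0.023,-0.436,-0.441],"dr": [-1.857,0,0],"fingers": -0.4},
    {"dp": [0.023,-0.436,-0.441],"dr": [-1.857,0,0],"fingers": -0.4},
    {"dp": [0.023,-0.436,-0.441],"dr": [-1.857,0,0],"fingers": -0.4}
  ],
  "newtons": 15
}}

```text
t: 2.68
tcp_pos: [378.1, -103.3, 223.6]
eef_rot: [0.467, 0.531, -0.467, 0.531]
force: [0.1, -0.4, -0.0]
gripper_width: 0.7
```

```bash
python3 -c "
from h import *
go(447,87,215,0.73)"
```

```text
dp [0.0085, 0.0928, -0.1799] dr [-0.6014, 0.0008, -0.0006] q [-0.57, 0.11, 1.72, 0.0, 1.31, -0.7] t 2.7 w 0.7
```

Emit:
{"fn": "carry_out", "kwargs": {
  "commands": [
    {"dp": [0.009,0.093,-0.18],"dr": [-0.6,0,0],"fingers": -0.4},
    {"dp": [0.009,0.093,-0.18],"dr": [-0.6,0,0],"fingers": -0.4},
    {"dp": [0.009,0.093,-0.18],"dr": [-0.6,0,0],"fingers": -0.4},
    {"dp": [0.009,0.093,-0.18],"dr": [-0.6,0,0],"fingers": -0.4},
    {"dp": [0.009,0.093,-0.18],"dr": [-0.6,0,0],"fingers": -0.4},
    {"dp": [0.009,0.093,-0.18],"dr": [-0.6,0,0],"fingers": -0.4},
    {"dp": [0.009,0.093,-0.18],"dr": [-0.6,0,0],"fingers": -0.4}
  ]
}}

```text
t: 3.27
tcp_pos: [448.1, 86.3, 214.1]
eef_rot: [0.29, 0.645, -0.29, 0.645]
force: [-0.1, -0.6, -0.6]
gripper_width: 0.701
```

```bash
cat > w.py <<'E'
from h import *
import sys
def look(names,tag,guess,z=8):
    c=ctrl.calibration("wrist"); im=ctrl.camera("wrist"); 
    if tag: cv2.imwrite(f"pics/{tag}.png",im)
    g={n:ctrl.outline_of(n,"wrist") for n in names}
    for n in names:
        p0=guess[n]; best=None
        for d in g[n]:
            r=np.hypot(*(np.array(d["at"])-proj(np.array([[p0[0],p0[1],z+70]]),c)[0]))
            if best is None or r<best[0]: best=(r,d)
        if best is None: print(n,"none"); continue
        m=best[1]["region"]; dc=np.zeros_like(m)
        for k in names:
            if k!=n:
                for d in g[k]: dc|=d["region"]
        p,e=fit(n,p0,z,[(c,m,dc)],n=="canister")
        print(n,"px",np.round(best[1]["at"]).tolist(),round(best[1]["conf"],2),np.round(p,3).tolist(),round(e,3))
E
python3 - <<'E'
from w import *
look(["spice_jar","canister","salt","jar"],"w1",dict(spice_jar=(448,87,0),canister=(444,9.5,0),salt=(498,83.6,0),jar=(510,6,0)))
go(448,87,64,0.73)
E
```

```text
spice_jar px [319.0, 236.0] 0.59 [446.911, 88.288, 0.0] 0.035
canister px [254.0, 291.0] 0.68 [452.608, 29.453, -0.584] 0.35
salt px [370.0, 275.0] 0.97 [490.725, 84.531, 0.0] 0.177
jar px [310.0, 345.0] 0.78 [486.428, 23.695, 0.0] 0.441
dp [0.1505, 0.0022, -0.0025] dr [-0.0096, 0.0003, -0.0001] q [-0.08, 0.24, 1.59, -0.0, 1.32, -0.8] t 3.5 w 0.702
```

View pics/w1.png

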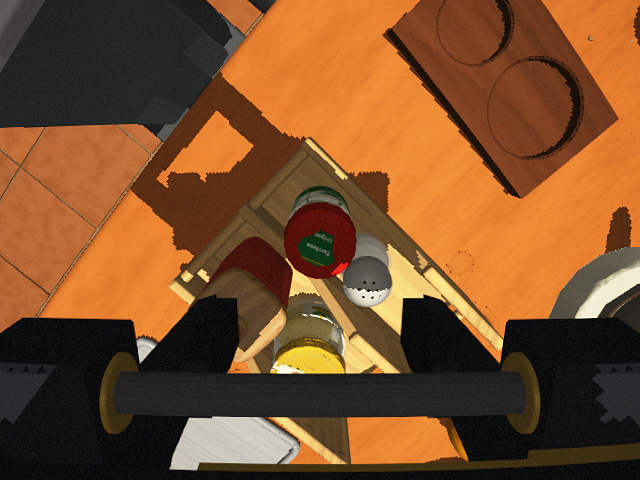

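The wrist view shows the spice jar's red cap at (319,236) centred between the fingers, the salt at (368,275), the gold-lidded jar at (310,345) and the canister at (250,290). I'll descend and grip the spice jar.

Emit:
{"fn": "carry_out", "kwargs": {
  "commands": [
    {"dp": [0.035,0.002,-0.003],"dr": [-0.01,0,0],"fingers": -0.4},
    {"dp": [0.07,0.002,-0.003],"dr": [-0.01,0,0],"fingers": -0.4},
    {"dp": [0.105,0.002,-0.003],"dr": [-0.01,0,0],"fingers": -0.4},
    {"dp": [0.135,0.002,-0.003],"dr": [-0.01,0,0],"fingers": -0.4},
    {"dp": [0.15,0.002,-0.003],"dr": [-0.01,0,0],"fingers": -0.4},
    {"dp": [0.15,0.002,-0.003],"dr": [-0.01,0,0],"fingers": 0.2},
    {"dp": [0.15,0.002,-0.003],"dr": [-0.01,0,0],"fingers": 0.2},
    {"dp": [0.15,0.002,-0.003],"dr": [-0.01,0,0],"fingers": 0.2},
    {"dp": [0.15,0.002,-0.003],"dr": [-0.01,0,0],"fingers": 0.2},
    {"dp": [0.15,0.002,-0.003],"dr": [-0.01,0,0],"fingers": 0.2}
  ],
  "newtons": 15
}}

```text
t: 4.35
tcp_pos: [448.1, 88.3, 65.4]
eef_rot: [0.288, 0.645, -0.287, 0.647]
force: [0.4, -0.9, 0.4]
gripper_width: 0.502
```

Emit:
{"fn": "carry_out", "kwargs": {
  "commands": [
    {"dp": [-0.02,0,0],"dr": [0,0,0],"fingers": 0.2},
    {"dp": [-0.05,0,0],"dr": [0,0,0],"fingers": 0.2},
    {"dp": [-0.085,0,0],"dr": [0,0,0],"fingers": 0.2},
    {"dp": [-0.12,0,0],"dr": [0,0,0],"fingers": 0.2},
    {"dp": [-0.14,0,0],"dr": [0,0,0],"fingers": 0.2},
    {"dp": [-0.15,0,0],"dr": [0,0,0],"fingers": 0.2}
  ]
}}

```text
t: 4.85
tcp_pos: [448.3, 88.5, 218.0]
eef_rot: [0.288, 0.644, -0.287, 0.648]
force: [0.8, -0.6, -1.3]
gripper_width: 0.497
```

```bash
python3 -c "
from h import *
go(545,-173,200,0.73)"
```

```text
dp [0.0187, -0.1032, 0.2589] dr [0.0031, 0.0044, -0.0043] q [-0.07, 0.23, 1.58, 0.0, 1.32, -0.8] t 4.8 w 0.497
```

Emit:
{"fn": "carry_out", "kwargs": {
  "commands": [
    {"dp": [0,-0.008,0.02],"dr": [0,0,0],"fingers": 0.2},
    {"dp": [0,-0.022,0.055],"dr": [0,0,0],"fingers": 0.2},
    {"dp": [0,-0.036,0.09],"dr": [0,0,0],"fingers": 0.2},
    {"dp": [0,-0.05,0.126],"dr": [0,0,0],"fingers": 0.2},
    {"dp": [0,-0.064,0.161],"dr": [0,0,0],"fingers": 0.2},
    {"dp": [0,-0.078,0.196],"dr": [0,0,0],"fingers": 0.2},
    {"dp": [0.01,-0.092,0.23],"dr": [0,0,0],"fingers": 0.2},
    {"dp": [0.02,-0.1,0.25],"dr": [0,0.002,-0.002],"fingers": 0.2},
    {"dp": [0.04,-0.103,0.259],"dr": [0,0.004,-0.004],"fingers": 0.2},
    {"dp": [0.06,-0.103,0.259],"dr": [0,0.004,-0.004],"fingers": 0.2}
  ]
}}

```text
t: 5.68
tcp_pos: [545.1, -175.4, 154.2]
eef_rot: [0.287, 0.647, -0.289, 0.645]
force: [-0.9, 0.1, -1.9]
gripper_width: 0.498
```

```bash
python3 -c "
from h import *
go(545,-173,61,0.73)"
```

```text
dp [0.0932, 0.0019, -0.0017] dr [0.0006, -0.0015, 0.0035] q [-0.52, 0.49, 1.37, -0.0, 1.28, -1.25] t 5.7 w 0.498
```

Emit:
{"fn": "carry_out", "kwargs": {
  "commands": [
    {"dp": [0.02,0.001,-0.001],"dr": [0,0,0.002],"fingers": 0.2},
    {"dp": [0.05,0.002,-0.001],"dr": [0,0,0.003],"fingers": 0.2},
    {"dp": [0.075,0.002,-0.001],"dr": [0,0,0.003],"fingers": 0.2},
    {"dp": [0.087,0.002,-0.001],"dr": [0,0,0.003],"fingers": 0.2},
    {"dp": [0.091,0.002,-0.001],"dr": [0,0,0.003],"fingers": 0.2},
    {"dp": [0.093,0.002,-0.001],"dr": [0,0,0.003],"fingers": 0.2},
    {"dp": [0.0935,0.002,-0.001],"dr": [0,0,0.003],"fingers": 0.2},
    {"dp": [0.0935,0.002,-0.001],"dr": [0,0,0.003],"fingers": 0.2}
  ]
}}

```text
t: 6.35
tcp_pos: [545.1, -171.1, 61.9]
eef_rot: [0.288, 0.647, -0.287, 0.645]
force: [-0.0, -0.3, -1.2]
gripper_width: 0.501
```

Emit:
{"fn": "carry_out", "kwargs": {
  "commands": [
    {"dp": [0.001,0,0],"dr": [0,0,0],"fingers": 0.2},
    {"dp": [0.0015,0,0],"dr": [0,0,0],"fingers": 0.2},
    {"dp": [0.0015,0,0],"dr": [0,0,0],"fingers": 0.2},
    {"dp": [0.0015,0,0],"dr": [0,0,0],"fingers": -0.4},
    {"dp": [0.0015,0,0],"dr": [0,0,0],"fingers": -0.4},
    {"dp": [0.0015,0,0],"dr": [0,0,0],"fingers": -0.4},
    {"dp": [-0.02,0,0],"dr": [0,0,0],"fingers": -0.4},
    {"dp": [-0.06,0,0],"dr": [0,0,0],"fingers": -0.4},
    {"dp": [-0.1,0,0],"dr": [0,0,0],"fingers": -0.4},
    {"dp": [-0.14,0,0],"dr": [0,0,0],"fingers": -0.8}
  ]
}}

```text
t: 7.18
tcp_pos: [544.7, -171.0, 202.4]
eef_rot: [0.288, 0.648, -0.287, 0.644]
force: [0.6, -0.3, -0.1]
gripper_width: 0.753
```

```bash
python3 -c "
from h import *
go(440,5,205,1.53)"
```

```text
dp [-0.0017, 0.0399, -0.2009] dr [-0.797, -0.0052, -0.0008] q [-0.51, 0.45, 1.3, 0.0, 1.4, -1.24] t 7.2 w 0.753
```

Emit:
{"fn": "carry_out", "kwargs": {
  "commands": [
    {"dp": [-0.002,0.04,-0.201],"dr": [-0.797,-0.005,0],"fingers": -0.8},
    {"dp": [-0.002,0.04,-0.201],"dr": [-0.797,-0.005,0],"fingers": -0.8},
    {"dp": [-0.002,0.04,-0.201],"dr": [-0.797,-0.005,0],"fingers": -0.8},
    {"dp": [-0.002,0.04,-0.201],"dr": [-0.797,-0.005,0],"fingers": -0.8},
    {"dp": [-0.002,0.04,-0.201],"dr": [-0.797,-0.005,0],"fingers": -0.8},
    {"dp": [-0.002,0.04,-0.201],"dr": [-0.797,-0.005,0],"fingers": -0.8},
    {"dp": [-0.002,0.04,-0.201],"dr": [-0.797,-0.005,0],"fingers": -0.8},
    {"dp": [-0.002,0.04,-0.201],"dr": [-0.797,-0.005,0],"fingers": -0.8},
    {"dp": [-0.002,0.04,-0.201],"dr": [-0.797,-0.005,0],"fingers": -0.8}
  ]
}}

```text
t: 7.93
tcp_pos: [440.4, 5.0, 203.6]
eef_rot: [0.015, 0.707, -0.015, 0.707]
force: [-0.3, 0.7, -0.1]
gripper_width: 0.9
```

```bash
python3 - <<'E'
from w import *
look(["canister","salt","jar"],"w2",dict(canister=(444,9.5,0),salt=(498,83.6,0),jar=(510,6,0)))
go(444,9,66,1.53)
E
```

```text
canister px [328.0, 238.0] 0.66 [444.835, 9.33, -0.011] 0.144
salt px [419.0, 286.0] 0.75 [486.2, 74.09, 0.0] 0.912
jar px [323.0, 332.0] 0.92 [504.328, 4.558, 0.0] 0.084
dp [0.1374, 0.0044, 0.0032] dr [-0.0016, 0.0007, -0.0004] q [-0.26, 0.22, 1.64, 0.0, 1.28, -1.79] t 8.1 w 0.902
```

View pics/w2.png

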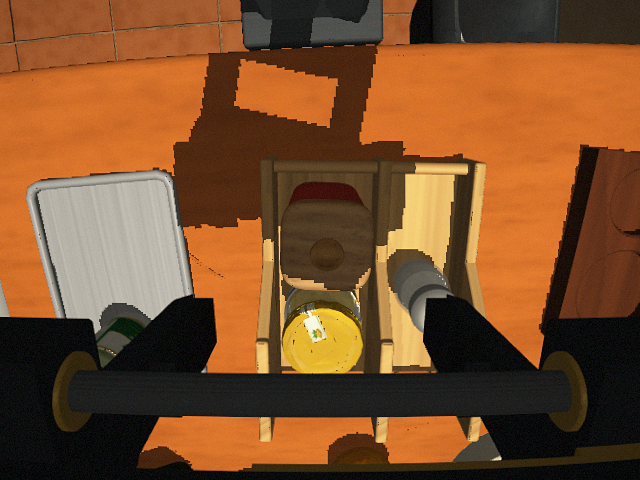

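The canister lid is centred near (327,245), the gold jar at (322,338), the salt at (425,290), and the lane in front of the salt is empty. Lowering onto the canister.

Emit:
{"fn": "carry_out", "kwargs": {
  "commands": [
    {"dp": [0.035,0.005,0.004],"dr": [-0.015,0,0],"fingers": -0.8},
    {"dp": [0.07,0.005,0.004],"dr": [-0.015,0,0],"fingers": -0.8},
    {"dp": [0.1,0.005,0.004],"dr": [-0.015,0,0],"fingers": -0.8},
    {"dp": [0.125,0.005,0.004],"dr": [-0.015,0,0],"fingers": -0.8},
    {"dp": [0.137,0.005,0.004],"dr": [-0.015,0,0],"fingers": -0.8},
    {"dp": [0.137,0.005,0.004],"dr": [-0.015,0,0],"fingers": 0},
    {"dp": [0.137,0.005,0.004],"dr": [-0.015,0,0],"fingers": 0},
    {"dp": [0.137,0.005,0.004],"dr": [-0.015,0,0],"fingers": 0},
    {"dp": [0.137,0.005,0.004],"dr": [-0.015,0,0],"fingers": 0},
    {"dp": [0.137,0.005,0.004],"dr": [-0.015,0,0],"fingers": 0}
  ],
  "newtons": 20
}}

```text
t: 8.97
tcp_pos: [445.4, 9.6, 67.6]
eef_rot: [0.009, 0.706, -0.009, 0.708]
force: [1.1, -0.1, 2.2]
gripper_width: 0.611
```

Emit:
{"fn": "carry_out", "kwargs": {
  "commands": [
    {"dp": [0,0,0],"dr": [0,0,0],"fingers": 0},
    {"dp": [-0.015,0,0],"dr": [0,0,0],"fingers": 0},
    {"dp": [-0.04,0,0],"dr": [0,0,0],"fingers": 0},
    {"dp": [-0.075,0,0],"dr": [0,0,0],"fingers": 0},
    {"dp": [-0.11,0,0],"dr": [0,0,0],"fingers": 0},
    {"dp": [-0.13,0,0],"dr": [0,0,0],"fingers": 0},
    {"dp": [-0.135,0,0],"dr": [0,0,0],"fingers": 0}
  ]
}}

```text
t: 9.55
tcp_pos: [445.4, 9.7, 204.7]
eef_rot: [0.009, 0.705, -0.009, 0.709]
force: [0.3, -1.3, -4.3]
gripper_width: 0.612
```

```bash
python3 -c "
from h import *
ctrl.camera('scene');cv2.imwrite('pics/s1.png',ctrl.camera('scene')[150:480,150:450])
go(455,-175,140,1.597);print(ctrl.get_state()['force'])"
```

```text
dp [0.0616, -0.1845, 0.0153] dr [-0.052, 0.0019, -0.0] q [-0.25, 0.23, 1.64, 0.0, 1.27, -1.79] t 9.7 w 0.611
[-0.51228702 -0.20396136 -4.67276849]
```

View pics/s1.png

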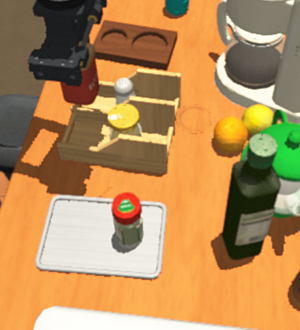

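The canister is lifted upright and the spice jar stands on the tray at crop (127,220). Carrying the canister to the tray.

Emit:
{"fn": "carry_out", "kwargs": {
  "commands": [
    {"dp": [0,-0.02,0.001],"dr": [-0.01,0,0],"fingers": 0},
    {"dp": [0,-0.05,0.004],"dr": [-0.02,0,0],"fingers": 0},
    {"dp": [0,-0.085,0.007],"dr": [-0.03,0,0],"fingers": 0},
    {"dp": [0,-0.12,0.01],"dr": [-0.04,0,0],"fingers": 0},
    {"dp": [0.01,-0.15,0.013],"dr": [-0.05,0,0],"fingers": 0},
    {"dp": [0.025,-0.175,0.015],"dr": [-0.052,0.002,0],"fingers": 0},
    {"dp": [0.05,-0.185,0.015],"dr": [-0.052,0.002,0],"fingers": 0},
    {"dp": [0.08,-0.185,0.015],"dr": [-0.052,0.002,0],"fingers": 0},
    {"dp": [0.1,-0.185,0.015],"dr": [-0.052,0.002,0],"fingers": 0},
    {"dp": [0.115,-0.185,0.015],"dr": [-0.052,0.002,0],"fingers": 0}
  ]
}}

```text
t: 10.48
tcp_pos: [453.0, -174.6, 82.5]
eef_rot: [-0.007, 0.709, 0.01, 0.705]
force: [0.5, 0.3, -3.7]
gripper_width: 0.608
```

```bash
python3 -c "
from h import *
go(455,-175,62.6,1.597);print(ctrl.get_state()['force'])"
```

```text
dp [0.0198, -0.0005, 0.0021] dr [-0.0008, -0.0065, -0.0044] q [-0.61, 0.46, 1.7, -0.0, 0.99, -2.21] t 10.5 w 0.608
[ 0.48753914  0.31838768 -3.7129116 ]
```

Emit:
{"fn": "carry_out", "kwargs": {
  "commands": [
    {"dp": [0.01,0,0.002],"dr": [0,-0.005,-0.003],"fingers": 0},
    {"dp": [0.016,0,0.002],"dr": [0,-0.006,-0.004],"fingers": 0},
    {"dp": [0.019,0,0.002],"dr": [0,-0.006,-0.004],"fingers": 0},
    {"dp": [0.02,0,0.002],"dr": [0,-0.006,-0.004],"fingers": 0},
    {"dp": [0.02,0,0.002],"dr": [0,-0.006,-0.004],"fingers": 0}
  ]
}}

```text
t: 10.9
tcp_pos: [456.7, -175.3, 66.3]
eef_rot: [-0.01, 0.705, 0.008, 0.709]
force: [0.0, 0.5, -2.6]
gripper_width: 0.614
```

Emit:
{"fn": "carry_out", "kwargs": {
  "commands": [
    {"dp": [0.0015,0,0],"dr": [0,0,0],"fingers": 0},
    {"dp": [0.003,0,0],"dr": [0,0,0],"fingers": 0},
    {"dp": [0.0035,0,0],"dr": [0,0,0],"fingers": 0},
    {"dp": [0.0035,0,0],"dr": [0,0,0],"fingers": 0}
  ]
}}

```text
t: 11.23
tcp_pos: [456.9, -175.4, 63.1]
eef_rot: [-0.011, 0.705, 0.008, 0.709]
force: [-0.3, -0.5, -2.9]
gripper_width: 0.612
```

Emit:
{"fn": "carry_out", "kwargs": {
  "commands": [
    {"dp": [0.001,0,0],"dr": [0,0,0],"fingers": 0},
    {"dp": [0.001,0,0],"dr": [0,0,0],"fingers": 0},
    {"dp": [0.001,0,0],"dr": [0,0,0],"fingers": 0}
  ]
}}

```text
t: 11.48
tcp_pos: [457.3, -175.6, 62.6]
eef_rot: [-0.011, 0.705, 0.008, 0.709]
force: [0.7, 1.2, 5.5]
gripper_width: 0.612
```

Contact. Release and rise.

Emit:
{"fn": "carry_out", "kwargs": {
  "commands": [
    {"dp": [0,0,0],"dr": [0,0,0],"fingers": -0.2},
    {"dp": [0,0,0],"dr": [0,0,0],"fingers": -0.6},
    {"dp": [0,0,0],"dr": [0,0,0],"fingers": -0.6},
    {"dp": [0,0,0],"dr": [0,0,0],"fingers": -0.6},
    {"dp": [-0.02,0,0],"dr": [0,0,0],"fingers": -0.6},
    {"dp": [-0.055,0,0],"dr": [0,0,0],"fingers": -0.6},
    {"dp": [-0.09,0,0],"dr": [0,0,0],"fingers": -0.6},
    {"dp": [-0.13,0,0],"dr": [0,0,0],"fingers": -0.6},
    {"dp": [-0.15,0,0],"dr": [0,0,0],"fingers": -0.6}
  ]
}}

```text
t: 12.23
tcp_pos: [456.8, -175.4, 216.2]
eef_rot: [-0.012, 0.704, 0.007, 0.71]
force: [-0.2, 0.2, 0.1]
gripper_width: 0.804
```

```bash
python3 -c "
from h import *
go(490,83,210,-0.055)"
```

```text
dp [0.0047, 0.2574, 0.0399] dr [-1.4895, 0.0022, 0.0125] q [-0.61, 0.29, 1.51, -0.0, 1.33, -2.21] t 12.2 w 0.804
```

Emit:
{"fn": "carry_out", "kwargs": {
  "commands": [
    {"dp": [0.005,0.257,0.04],"dr": [1.652,0,0],"fingers": -0.6},
    {"dp": [0.005,0.257,0.04],"dr": [1.652,0,0],"fingers": -0.6},
    {"dp": [0.005,0.257,0.04],"dr": [1.652,0,0],"fingers": -0.6},
    {"dp": [0.005,0.257,0.04],"dr": [1.652,0,0],"fingers": -0.6},
    {"dp": [0.005,0.257,0.04],"dr": [1.652,0,0],"fingers": -0.6},
    {"dp": [0.005,0.257,0.04],"dr": [1.652,0,0],"fingers": -0.6},
    {"dp": [0.005,0.257,0.04],"dr": [1.652,0,0],"fingers": -0.6},
    {"dp": [0.005,0.257,0.04],"dr": [1.652,0,0],"fingers": -0.6},
    {"dp": [0.005,0.257,0.04],"dr": [1.652,0,0],"fingers": -0.6},
    {"dp": [0.005,0.257,0.04],"dr": [1.652,0,0],"fingers": -0.6}
  ]
}}

```text
t: 13.07
tcp_pos: [489.2, 84.0, 206.0]
eef_rot: [0.373, 0.599, -0.373, 0.603]
force: [-0.3, -0.3, 0.1]
gripper_width: 0.798
```

```bash
python3 -c "
from h import *
go(490,83,210,-0.055)"
```

```text
dp [-0.004, 0.0003, 0.0012] dr [0.5148, 0.0046, -0.0038] q [-0.07, 0.31, 1.5, -0.0, 1.32, -0.53] t 13.1 w 0.798
```

Emit:
{"fn": "carry_out", "kwargs": {
  "commands": [
    {"dp": [-0.004,0,0.001],"dr": [0.515,0.004,-0.004],"fingers": -0.6},
    {"dp": [-0.004,0,0.001],"dr": [0.515,0.004,-0.004],"fingers": -0.6},
    {"dp": [-0.004,0,0.001],"dr": [0.515,0.004,-0.004],"fingers": -0.6},
    {"dp": [-0.004,0,0.001],"dr": [0.515,0.004,-0.004],"fingers": -0.6},
    {"dp": [-0.004,0,0.001],"dr": [0.515,0.004,-0.004],"fingers": -0.6},
    {"dp": [-0.004,0,0.001],"dr": [0.515,0.004,-0.004],"fingers": -0.6}
  ]
}}

```text
t: 13.57
tcp_pos: [489.8, 82.1, 210.1]
eef_rot: [-0.512, -0.488, 0.512, -0.488]
force: [0.9, 0.3, -0.8]
gripper_width: 0.8
```

```bash
python3 - <<'E'
from w import *
c=ctrl.calibration("wrist")
look(["salt","jar"],"w3",dict(salt=(494,83.6,0),jar=(508,6,0)))
c=ctrl.calibration("top");im=ctrl.camera("top")
cv2.imwrite("pics/t3.png",cv2.resize(im[220:360,200:500],None,fx=2.5,fy=2.5))
for n,g in(("salt",(494,83.6,0)),("jar",(508,6,0))):
    for d in ctrl.outline_of(n,"top"):
        p=ray(d["at"],c,98); print(n,np.round(d["at"]),p.round(1),round(d["conf"],2), d["region"].sum())
go(494,83,45,-0.055)
E
```

```text
salt px [383.0, 453.0] 0.23 [491.525, 129.397, 0.0] 4.495
jar px [349.0, 333.0] 0.77 [508.772, 7.425, 0.0] 0.326
jar [170. 255.] [556.2 392.   98. ] 0.76 793
dp [0.1653, 0.0041, -0.0011] dr [0.0053, 0.0005, -0.0004] q [-0.07, 0.31, 1.49, -0.0, 1.34, -0.02] t 13.9 w 0.796
```

View pics/w3.png

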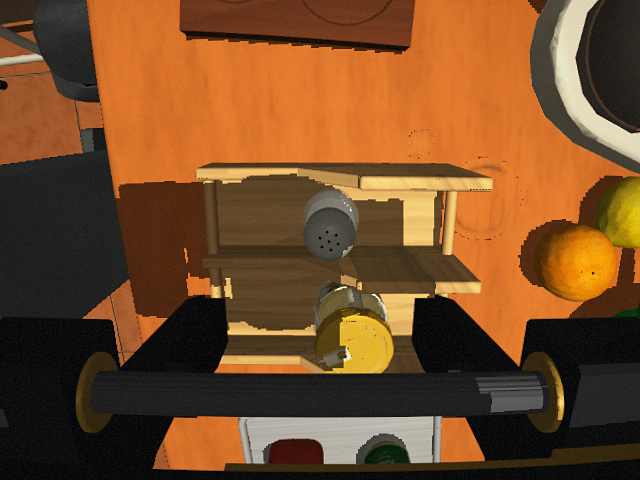

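The salt's grey cap is at (330,234), though the network missed it, and the gold lid is at (354,345). I'll locate both from the cap pixels.

```bash
python3 - <<'E'
from h import *
c=ctrl.calibration("wrist")
for px in((330,233),(331,207),(354,345)): print(px,ray(px,c,98).round(1))
P=np.array([[494,83,8],[494,83,98.],[494+17,83,98],[494-17,83,98]]);print(proj(P,c).round(0).tolist())
for x0 in (-100,100):
    k,s=np.cos(-.055),np.sin(-.055); print(proj(np.array([[497+k*x0-s*77,41.4+s*x0+k*77,45 if x0<0 else 95.]]),c).round())
go(494,83,45,-0.055)
E
```

```text
(330, 233) [496.4  87.3  98. ]
(331, 207) [497.7 103.7  98. ]
(354, 345) [509.3   8.1  98. ]
[[325.0, 211.0], [326.0, 240.0], [354.0, 238.0], [299.0, 241.0]]
[[196. 173.]]
[[496. 184.]]
dp [0.1653, 0.0041, -0.0011] dr [0.0053, 0.0005, -0.0004] q [-0.07, 0.31, 1.49, -0.0, 1.34, -0.02] t 13.9 w 0.796
```

Emit:
{"fn": "carry_out", "kwargs": {
  "commands": [
    {"dp": [0.035,0.006,-0.0037],"dr": [0.005,0,0],"fingers": -0.6},
    {"dp": [0.07,0.006,-0.0037],"dr": [0.005,0,0],"fingers": -0.6},
    {"dp": [0.1,0.006,-0.0037],"dr": [0.005,0,0],"fingers": -0.6},
    {"dp": [0.13,0.006,-0.0037],"dr": [0.005,0,0],"fingers": -0.6},
    {"dp": [0.155,0.006,-0.0037],"dr": [0.005,0,0],"fingers": -0.6},
    {"dp": [0.167,0.006,-0.0037],"dr": [0.005,0,0],"fingers": -0.6},
    {"dp": [0.167,0.006,-0.0037],"dr": [0.005,0,0],"fingers": -0.6}
  ]
}}

```text
t: 14.45
tcp_pos: [494.8, 85.4, 40.9]
eef_rot: [-0.512, -0.487, 0.515, -0.485]
force: [0.4, 0.4, 0.5]
gripper_width: 0.801
```

Emit:
{"fn": "carry_out", "kwargs": {
  "commands": [
    {"dp": [0,0,0],"dr": [0,0,0],"fingers": 0.2},
    {"dp": [0,0,0],"dr": [0,0,0],"fingers": 0.2},
    {"dp": [0,0,0],"dr": [0,0,0],"fingers": 0.2},
    {"dp": [0,0,0],"dr": [0,0,0],"fingers": 0.2},
    {"dp": [0,0,0],"dr": [0,0,0],"fingers": 0.2},
    {"dp": [0,0,0],"dr": [0,0,0],"fingers": 0.2}
  ],
  "newtons": 15
}}

```text
t: 14.95
tcp_pos: [496.9, 85.3, 44.1]
eef_rot: [0.514, 0.485, -0.513, 0.487]
force: [1.7, -0.5, 4.2]
gripper_width: 0.45
```

The opening is 39.6 mm, not 44, so the pads are probably on the shoulder near the cap. I'll reopen and go 4–5 mm lower.

Emit:
{"fn": "carry_out", "kwargs": {
  "commands": [
    {"dp": [0,0,0],"dr": [0,0,0],"fingers": -0.5},
    {"dp": [0,0,0],"dr": [0,0,0],"fingers": -0.5},
    {"dp": [0,0,0],"dr": [0,0,0],"fingers": -0.5},
    {"dp": [0.002,0,0],"dr": [0,0,0],"fingers": -0.5},
    {"dp": [0.004,0,0],"dr": [0,0,0],"fingers": -0.5},
    {"dp": [0.005,0,0],"dr": [0,0,0],"fingers": -0.5}
  ]
}}

```text
t: 15.45
tcp_pos: [495.8, 85.5, 37.8]
eef_rot: [-0.514, -0.486, 0.514, -0.486]
force: [-0.4, -0.4, -0.1]
gripper_width: 0.749
```

```bash
python3 - <<'E'
from h import *
cv2.imwrite("pics/w4.png",ctrl.camera("wrist")); go(496.5,85.5,40,-.055); print(ctrl.get_state()["tcp_pos"],ctrl.get_state()["force"])
E
```

```text
dp [-0.0022, 0.0007, -0.0001] dr [-0.0009, 0.0005, 0.0005] q [-0.06, 0.55, 1.7, -0.0, 0.89, -0.01] t 15.5 w 0.748
[495.83744759  85.45771257  37.75722913] [ 0.52813881 -0.02078674  0.71613596]
```

View pics/w4.png

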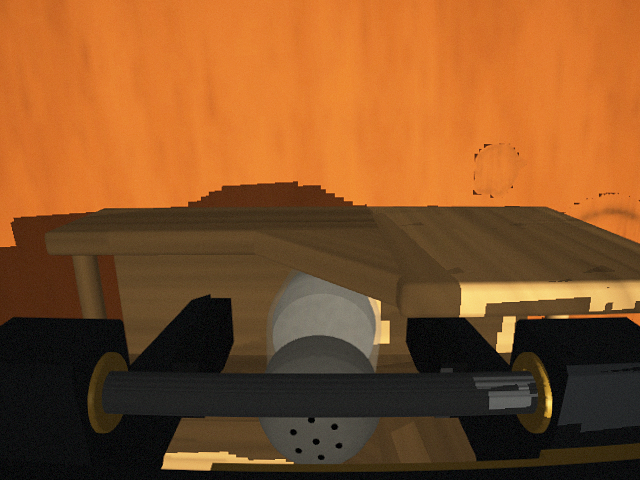

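The salt stands upright between the fingers at (322,330) and nothing is touching. Closing now, lower down.

Emit:
{"fn": "carry_out", "kwargs": {
  "commands": [
    {"dp": [-0.001,0,0],"dr": [0,0,0],"fingers": 0.2},
    {"dp": [-0.001,0,0],"dr": [0,0,0],"fingers": 0.2},
    {"dp": [-0.001,0,0],"dr": [0,0,0],"fingers": 0.2},
    {"dp": [-0.001,0,0],"dr": [0,0,0],"fingers": 0.2},
    {"dp": [-0.001,0,0],"dr": [0,0,0],"fingers": 0.2},
    {"dp": [-0.001,0,0],"dr": [0,0,0],"fingers": 0.2}
  ],
  "newtons": 15
}}

```text
t: 16.0
tcp_pos: [496.3, 85.4, 39.4]
eef_rot: [0.514, 0.485, -0.514, 0.486]
force: [0.8, 0.1, 0.3]
gripper_width: 0.465
```

Emit:
{"fn": "carry_out", "kwargs": {
  "commands": [
    {"dp": [-0.01,0,0],"dr": [0,0,0],"fingers": 0.2},
    {"dp": [-0.03,0,0],"dr": [0,0,0],"fingers": 0.2},
    {"dp": [-0.06,0,0],"dr": [0,0,0],"fingers": 0.2},
    {"dp": [-0.09,0,0],"dr": [0,0,0],"fingers": 0.2},
    {"dp": [-0.12,0,0],"dr": [0,0,0],"fingers": 0.2},
    {"dp": [-0.13,0,0],"dr": [0,0,0],"fingers": 0.2}
  ]
}}

```text
t: 16.5
tcp_pos: [497.0, 85.5, 173.1]
eef_rot: [0.515, 0.484, -0.512, 0.487]
force: [0.7, -0.6, -2.2]
gripper_width: 0.461
```

```bash
python3 - <<'E'
from h import *
k,s=np.cos(-.117),np.sin(-.117)
S=np.array([484,266])
small=S+[-46*k,-46*s]; large=S+[34*k,34*s]; print(small,large)
cv2.imwrite("pics/s5.png",cv2.resize(ctrl.camera("scene")[120:340,180:420],None,fx=2.2,fy=2.2))
go(*small,169,-.117)
E
```

```text
[438.314488   271.36972937] [517.76755235 262.0310696 ]
dp [0.0036, -0.0692, -0.1823] dr [0.0613, 0.0004, -0.0068] q [-0.06, 0.36, 1.54, -0.0, 1.24, -0.01] t 16.6 w 0.463
```

View pics/s5.png

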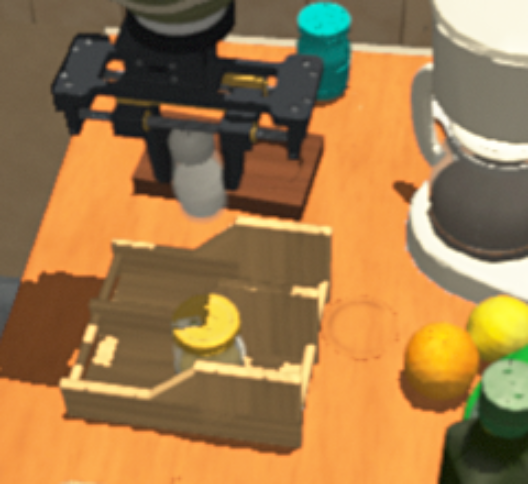

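The salt hangs upright at crop (199,175), clear of the rack, and the gold jar is alone in the wide lane at (207,325). Moving over the stand's small well.

Emit:
{"fn": "carry_out", "kwargs": {
  "commands": [
    {"dp": [0,-0.008,-0.02],"dr": [0.01,0,0],"fingers": 0.2},
    {"dp": [0,-0.02,-0.053],"dr": [0.02,0,0],"fingers": 0.2},
    {"dp": [0,-0.033,-0.088],"dr": [0.03,0,0],"fingers": 0.2},
    {"dp": [0,-0.046,-0.122],"dr": [0.04,0,-0.003],"fingers": 0.2},
    {"dp": [0,-0.058,-0.155],"dr": [0.05,0,-0.005],"fingers": 0.2},
    {"dp": [0.003,-0.066,-0.175],"dr": [0.06,0,-0.006],"fingers": 0.2},
    {"dp": [0.015,-0.069,-0.182],"dr": [0.061,0,-0.006],"fingers": 0.2},
    {"dp": [0.035,-0.069,-0.182],"dr": [0.061,0,-0.006],"fingers": 0.2},
    {"dp": [0.055,-0.069,-0.182],"dr": [0.061,0,-0.006],"fingers": 0.2},
    {"dp": [0.065,-0.069,-0.182],"dr": [0.061,0,-0.006],"fingers": 0.2}
  ]
}}

```text
t: 17.38
tcp_pos: [435.7, 270.8, 101.1]
eef_rot: [-0.525, -0.472, 0.531, -0.468]
force: [0.1, -0.9, -1.3]
gripper_width: 0.464
```

```bash
python3 - <<'E'
from h import *
c=ctrl.calibration("wrist"); im=ctrl.camera("wrist"); 
a=np.linspace(0,2*np.pi,60)
for (cx,cy),r in(((438.3,271.4),28),((517.8,262),38)):
    for u in proj(np.c_[cx+r*np.cos(a),cy+r*np.sin(a),a*0+22],c): cv2.circle(im,tuple(int(v) for v in u),1,(0,255,0),-1)
cv2.imwrite("pics/w6.png",im)
go(438.3,271.4,41.4,-.117); print(ctrl.get_state()["tcp_pos"],ctrl.get_state()["force"])
E
```

```text
dp [0.0587, 0.0035, -0.0014] dr [0.0003, 0.0036, 0.0118] q [0.32, 0.47, 1.6, 0.0, 1.08, 0.44] t 17.4 w 0.463
[435.36401516 270.51153515 100.15365471] [-1.08624569 -0.36894904 -2.37763234]
```

View pics/w6.png

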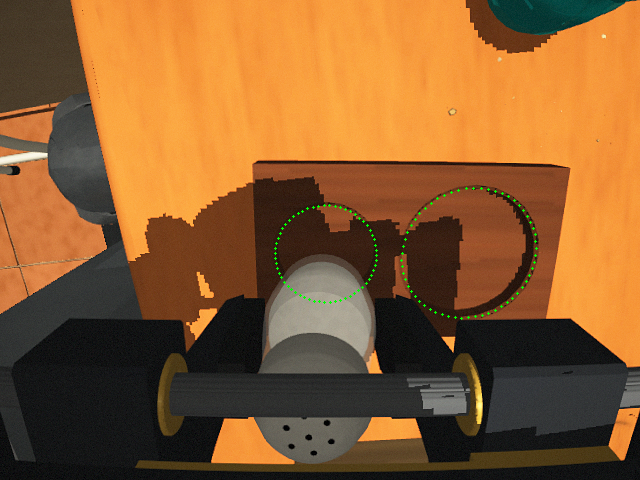

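The projected wells match the picture: large at (470,252), small at (326,254). The salt hangs in front. Settle and lower, in two steps.

Emit:
{"fn": "carry_out", "kwargs": {
  "commands": [
    {"dp": [0,0.002,-0.001],"dr": [0,0,0],"fingers": 0.2},
    {"dp": [0.01,0.003,-0.001],"dr": [0,0,0],"fingers": 0.2},
    {"dp": [0.02,0.003,-0.001],"dr": [0,0,0],"fingers": 0.2},
    {"dp": [0.03,0.003,-0.001],"dr": [0,0,0],"fingers": 0.2},
    {"dp": [0.03,0.003,-0.001],"dr": [0,0,0],"fingers": 0.2},
    {"dp": [0.03,0.003,-0.001],"dr": [0,0,0],"fingers": 0.2}
  ]
}}

```text
t: 17.93
tcp_pos: [440.4, 271.6, 74.1]
eef_rot: [-0.527, -0.471, 0.53, -0.469]
force: [0.3, 0.7, -0.3]
gripper_width: 0.462
```

```bash
python3 - <<'E'
from h import *
go(438.3,271.4,41.4,-.117); print(ctrl.get_state()["tcp_pos"],ctrl.get_state()["force"])
E
```

```text
dp [0.0327, -0.0018, 0.0005] dr [-0.0001, 0.0007, 0.0058] q [0.32, 0.51, 1.62, 0.0, 1.01, 0.44] t 17.9 w 0.462
[440.37514014 271.63747861  74.10424124] [ 0.34935385  0.69672199 -0.29142476]
```

Emit:
{"fn": "carry_out", "kwargs": {
  "commands": [
    {"dp": [0.008,-0.002,0],"dr": [0,0,0.005],"fingers": 0.2},
    {"dp": [0.016,-0.002,0],"dr": [0,0,0.005],"fingers": 0.2},
    {"dp": [0.023,-0.002,0],"dr": [0,0,0.005],"fingers": 0.2},
    {"dp": [0.028,-0.002,0],"dr": [0,0,0.005],"fingers": 0.2},
    {"dp": [0.031,-0.002,0],"dr": [0,0,0.005],"fingers": 0.2},
    {"dp": [0.032,-0.002,0],"dr": [0,0,0.005],"fingers": 0.2},
    {"dp": [0.032,-0.002,0],"dr": [0,0,0.005],"fingers": 0.2}
  ]
}}

```text
t: 18.52
tcp_pos: [438.2, 271.9, 42.0]
eef_rot: [-0.528, -0.47, 0.529, -0.47]
force: [-0.9, -0.1, -1.9]
gripper_width: 0.462
```

Emit:
{"fn": "carry_out", "kwargs": {
  "commands": [
    {"dp": [0.001,0,0],"dr": [0,0,0],"fingers": 0.2},
    {"dp": [0.0015,0,0],"dr": [0,0,0],"fingers": 0.2},
    {"dp": [0.0015,0,0],"dr": [0,0,0],"fingers": 0.2}
  ]
}}

```text
t: 18.77
tcp_pos: [438.4, 272.2, 41.3]
eef_rot: [0.529, 0.47, -0.528, 0.47]
force: [-0.4, 0.7, 3.9]
gripper_width: 0.467
```

Emit:
{"fn": "carry_out", "kwargs": {
  "commands": [
    {"dp": [0,0,0],"dr": [0,0,0],"fingers": -0.1},
    {"dp": [0,0,0],"dr": [0,0,0],"fingers": -0.5},
    {"dp": [0,0,0],"dr": [0,0,0],"fingers": -0.5},
    {"dp": [0,0,0],"dr": [0,0,0],"fingers": -0.5},
    {"dp": [-0.02,0,0],"dr": [0,0,0],"fingers": -0.5},
    {"dp": [-0.055,0,0],"dr": [0,0,0],"fingers": -0.5},
    {"dp": [-0.095,0,0],"dr": [0,0,0],"fingers": -0.5},
    {"dp": [-0.135,0,0],"dr": [0,0,0],"fingers": -0.8},
    {"dp": [-0.16,0,0],"dr": [0,0,0],"fingers": -0.8}
  ]
}}

```text
t: 19.52
tcp_pos: [438.7, 272.2, 204.5]
eef_rot: [0.529, 0.469, -0.527, 0.471]
force: [0.6, -0.1, -0.4]
gripper_width: 0.88
```

```bash
python3 - <<'E'
from h import *
go(508.5,6.5,205,-.055)
E
```

```text
dp [-0.0005, 0.1003, 0.2558] dr [-0.0619, -0.0011, -0.0034] q [0.33, 0.35, 1.45, -0.0, 1.34, 0.44] t 19.5 w 0.88
```

Emit:
{"fn": "carry_out", "kwargs": {
  "commands": [
    {"dp": [0,0.1,0.256],"dr": [-0.062,0,-0.003],"fingers": -0.8},
    {"dp": [0,0.1,0.256],"dr": [-0.062,0,-0.003],"fingers": -0.8},
    {"dp": [0,0.1,0.256],"dr": [-0.062,0,-0.003],"fingers": -0.8},
    {"dp": [0,0.1,0.256],"dr": [-0.062,0,-0.003],"fingers": -0.8},
    {"dp": [0,0.1,0.256],"dr": [-0.062,0,-0.003],"fingers": -0.8},
    {"dp": [0,0.1,0.256],"dr": [-0.062,0,-0.003],"fingers": -0.8},
    {"dp": [0,0.1,0.256],"dr": [-0.062,0,-0.003],"fingers": -0.8},
    {"dp": [0,0.1,0.256],"dr": [-0.062,0,-0.003],"fingers": -0.8},
    {"dp": [0,0.1,0.256],"dr": [-0.062,0,-0.003],"fingers": -0.8}
  ]
}}

```text
t: 20.27
tcp_pos: [507.7, 5.2, 200.5]
eef_rot: [-0.513, -0.486, 0.515, -0.484]
force: [-0.3, 0.9, -0.4]
gripper_width: 0.902
```

```bash
python3 - <<'E'
from w import *
look(["jar"],"w7",dict(jar=(508,6.5,0)))
go(508.5,6.5,44,-.055)
im=ctrl.camera("top"); 
for n in("salt","spice_jar","canister","jar"): print(n,[(np.round(d["at"]).tolist(),round(d["conf"],2)) for d in ctrl.tip_of(n,"top")[:3]])
cv2.imwrite("pics/t7.png",cv2.resize(im[200:360,180:500],None,fx=2.5,fy=2.5))
c=ctrl.calibration("top")
print("small well salt expected",proj(np.array([[438.3,271.4,10.],[438.3,271.4,100]]),c).round())
E
```

```text
jar px [323.0, 235.0] 0.96 [510.587, 7.223, 0.0] 0.144
dp [0.1567, 0.0019, 0.0003] dr [0.0006, 0.0002, 0.004] q [-0.22, 0.34, 1.48, -0.0, 1.33, -0.17] t 20.4 w 0.901
salt [([236.0, 317.0], 0.65)]
spice_jar [([442.0, 267.0], 0.88)]
canister [([445.0, 308.0], 0.68)]
jar [([175.0, 260.0], 0.57), ([358.0, 283.0], 0.42)]
small well salt expected [[235. 316.]
 [229. 314.]]
```

View pics/w7.png

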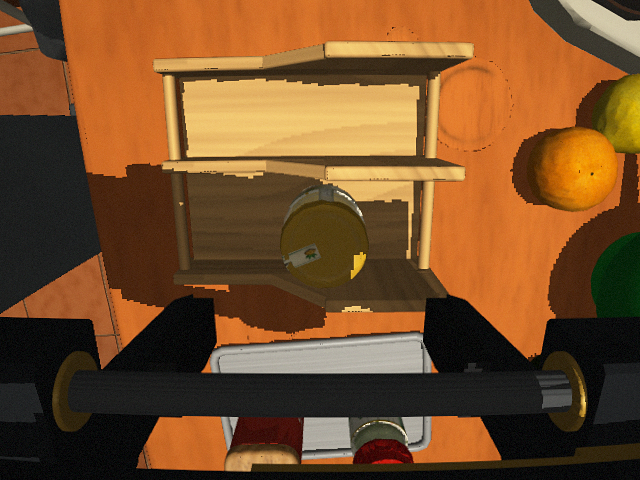

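View pics/t7.png

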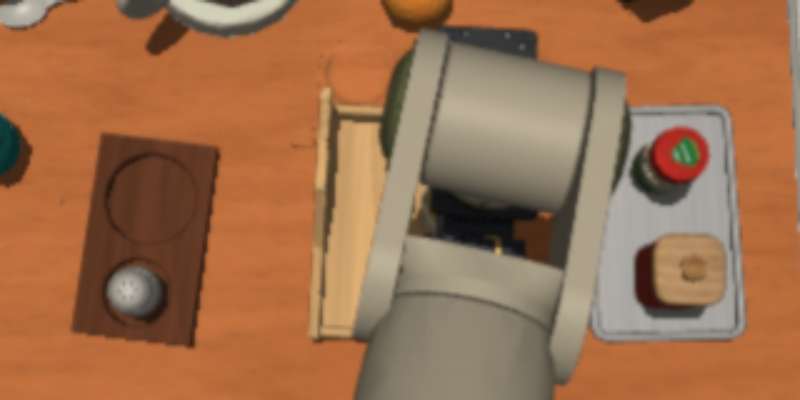

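The salt stands centred in the small well at t7 (136,291), and the spice jar (678,155) and canister (688,270) stand on the tray. The wrist view shows the gold lid at (324,243), centred. Descending on the jar.

Emit:
{"fn": "carry_out", "kwargs": {
  "commands": [
    {"dp": [0.035,0.003,0],"dr": [0,0,0.002],"fingers": -0.8},
    {"dp": [0.07,0.003,0],"dr": [0,0,0.002],"fingers": -0.8},
    {"dp": [0.1,0.003,0],"dr": [0,0,0.002],"fingers": -0.8},
    {"dp": [0.13,0.003,0],"dr": [0,0,0.002],"fingers": -0.8},
    {"dp": [0.147,0.003,0],"dr": [0,0,0.002],"fingers": -0.8},
    {"dp": [0.156,0.003,0],"dr": [0,0,0.002],"fingers": -0.8},
    {"dp": [0.157,0.003,0],"dr": [0,0,0.002],"fingers": -0.8},
    {"dp": [0.157,0.003,0],"dr": [0,0,0.002],"fingers": -0.2},
    {"dp": [0.157,0.003,0],"dr": [0,0,0.002],"fingers": 0},
    {"dp": [0.157,0.003,0],"dr": [0,0,0.002],"fingers": 0}
  ],
  "newtons": 20
}}

```text
t: 21.45
tcp_pos: [510.7, 5.8, 45.0]
eef_rot: [-0.513, -0.486, 0.514, -0.487]
force: [0.3, 1.0, -0.1]
gripper_width: 0.698
```

Emit:
{"fn": "carry_out", "kwargs": {
  "commands": [
    {"dp": [0,0,0],"dr": [0,0,0],"fingers": 0},
    {"dp": [0,0,0],"dr": [0,0,0],"fingers": 0},
    {"dp": [0,0,0],"dr": [0,0,0],"fingers": 0},
    {"dp": [0,0,0],"dr": [0,0,0],"fingers": 0}
  ]
}}

```text
t: 21.78
tcp_pos: [510.5, 5.8, 44.8]
eef_rot: [-0.513, -0.486, 0.514, -0.486]
force: [-1.3, 0.3, 7.6]
gripper_width: 0.642
```

Emit:
{"fn": "carry_out", "kwargs": {
  "commands": [
    {"dp": [-0.004,0,0],"dr": [0,0,0],"fingers": 0},
    {"dp": [-0.01,0,0],"dr": [0,0,0],"fingers": 0},
    {"dp": [-0.015,0,0],"dr": [0,0,0],"fingers": 0},
    {"dp": [-0.015,0,0],"dr": [0,0,0],"fingers": 0},
    {"dp": [-0.015,0,0],"dr": [0,0,0],"fingers": 0}
  ]
}}

```text
t: 22.2
tcp_pos: [510.3, 5.9, 59.1]
eef_rot: [-0.513, -0.486, 0.514, -0.486]
force: [-1.0, -0.7, -1.6]
gripper_width: 0.641
```

```bash
python3 - <<'E'
from h import *
cv2.imwrite("pics/s8.png",cv2.resize(ctrl.camera("scene")[180:340,180:360],None,fx=3,fy=3)); print(ctrl.get_state()["force"])
E
```

```text
[ 0.27393656  0.06950695 -2.14752211]
```

View pics/s8.png

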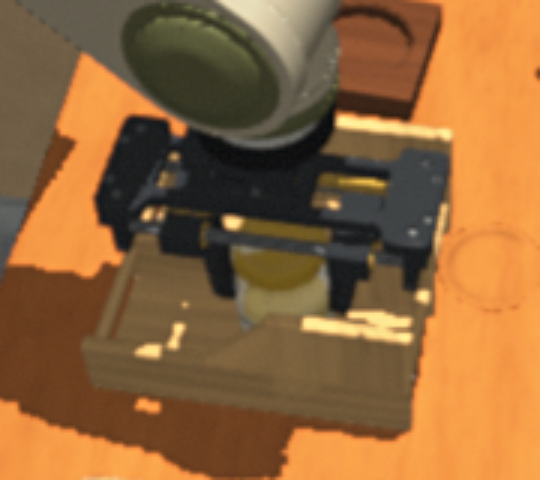

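The jar is held and has lifted off the floor (crop 280,275). The force is about its weight. Lifting fully.

Emit:
{"fn": "carry_out", "kwargs": {
  "commands": [
    {"dp": [-0.02,0,0],"dr": [0,0,0],"fingers": 0},
    {"dp": [-0.05,0,0],"dr": [0,0,0],"fingers": 0},
    {"dp": [-0.085,0,0],"dr": [0,0,0],"fingers": 0},
    {"dp": [-0.11,0,0],"dr": [0,0,0],"fingers": 0},
    {"dp": [-0.12,0,0],"dr": [0,0,0],"fingers": 0}
  ]
}}

```text
t: 22.67
tcp_pos: [511.2, 5.8, 182.1]
eef_rot: [0.514, 0.485, -0.513, 0.487]
force: [0.7, -0.1, -2.6]
gripper_width: 0.636
```

```bash
python3 - <<'E'
from h import *
go(517.8,262,175,.67)
E
```

```text
dp [0.0067, -0.0075, -0.2562] dr [-0.7249, 0.0025, -0.0028] q [-0.22, 0.36, 1.5, -0.0, 1.27, -0.17] t 22.7 w 0.636
```

Emit:
{"fn": "carry_out", "kwargs": {
  "commands": [
    {"dp": [0,0,-0.02],"dr": [-0.06,0,0],"fingers": 0},
    {"dp": [0,-0.002,-0.05],"dr": [-0.15,0,0],"fingers": 0},
    {"dp": [0,-0.003,-0.085],"dr": [-0.25,0,0],"fingers": 0},
    {"dp": [0,-0.004,-0.12],"dr": [-0.35,0,0],"fingers": 0},
    {"dp": [0,-0.005,-0.155],"dr": [-0.45,0,0],"fingers": 0},
    {"dp": [0,-0.006,-0.19],"dr": [-0.55,0,0],"fingers": 0},
    {"dp": [0,-0.007,-0.22],"dr": [-0.63,0,0],"fingers": 0},
    {"dp": [0.01,-0.007,-0.245],"dr": [-0.69,0.002,-0.002],"fingers": 0},
    {"dp": [0.025,-0.008,-0.256],"dr": [-0.725,0.002,-0.002],"fingers": 0},
    {"dp": [0.04,-0.008,-0.256],"dr": [-0.725,0.002,-0.002],"fingers": 0}
  ]
}}

```text
t: 23.5
tcp_pos: [515.8, 264.5, 137.7]
eef_rot: [0.306, 0.639, -0.306, 0.636]
force: [0.8, 0.0, -3.2]
gripper_width: 0.641
```

Emit:
{"fn": "carry_out", "kwargs": {
  "commands": [
    {"dp": [0.02,0,0],"dr": [0,0,0],"fingers": 0},
    {"dp": [0.04,0,0],"dr": [0,0,0],"fingers": 0},
    {"dp": [0.055,0,0],"dr": [0,0,0],"fingers": 0},
    {"dp": [0.06,0,0],"dr": [0,0,0],"fingers": 0},
    {"dp": [0.06,0,0],"dr": [0,0,0],"fingers": 0}
  ]
}}

```text
t: 23.92
tcp_pos: [515.4, 261.8, 77.3]
eef_rot: [0.307, 0.639, -0.309, 0.634]
force: [0.2, 0.1, -3.2]
gripper_width: 0.638
```

```bash
python3 - <<'E'
from h import *
go(517.8,262,46.8,.67); print(ctrl.get_state()["tcp_pos"])
E
```

```text
dp [0.0305, 0.0021, 0.0015] dr [-0.0, -0.0044, 0.0055] q [0.26, 0.59, 1.44, 0.0, 1.12, -0.41] t 23.9 w 0.638
[515.42552165 261.81663055  77.30567682]
```

Emit:
{"fn": "carry_out", "kwargs": {
  "commands": [
    {"dp": [0.007,0.002,0.0015],"dr": [0,-0.003,0.004],"fingers": 0},
    {"dp": [0.014,0.002,0.0015],"dr": [0,-0.004,0.005],"fingers": 0},
    {"dp": [0.02,0.002,0.0015],"dr": [0,-0.004,0.005],"fingers": 0},
    {"dp": [0.025,0.002,0.0015],"dr": [0,-0.004,0.005],"fingers": 0},
    {"dp": [0.028,0.002,0.0015],"dr": [0,-0.004,0.005],"fingers": 0},
    {"dp": [0.03,0.002,0.0015],"dr": [0,-0.004,0.005],"fingers": 0},
    {"dp": [0.03,0.002,0.0015],"dr": [0,-0.004,0.005],"fingers": 0}
  ]
}}

```text
t: 24.5
tcp_pos: [518.4, 262.1, 48.3]
eef_rot: [0.308, 0.636, -0.307, 0.637]
force: [0.0, -0.1, -2.0]
gripper_width: 0.642
```

Emit:
{"fn": "carry_out", "kwargs": {
  "commands": [
    {"dp": [0.001,0,0],"dr": [0,0,0],"fingers": 0},
    {"dp": [0.0017,0,0],"dr": [0,0,0],"fingers": 0},
    {"dp": [0.0017,0,0],"dr": [0,0,0],"fingers": 0}
  ]
}}

```text
t: 24.75
tcp_pos: [518.5, 262.1, 47.0]
eef_rot: [0.309, 0.636, -0.307, 0.637]
force: [0.2, -0.5, -2.2]
gripper_width: 0.637
```

Emit:
{"fn": "carry_out", "kwargs": {
  "commands": [
    {"dp": [0.001,0,0],"dr": [0,0,0],"fingers": 0},
    {"dp": [0.0015,0,0],"dr": [0,0,0],"fingers": 0},
    {"dp": [0.0015,0,0],"dr": [0,0,0],"fingers": 0}
  ]
}}

```text
t: 25.0
tcp_pos: [518.7, 262.2, 46.8]
eef_rot: [0.309, 0.636, -0.307, 0.638]
force: [-3.2, -0.3, 9.0]
gripper_width: 0.644
```

Emit:
{"fn": "carry_out", "kwargs": {
  "commands": [
    {"dp": [-0.001,0,0],"dr": [0,0,0],"fingers": -0.3},
    {"dp": [-0.001,0,0],"dr": [0,0,0],"fingers": -0.6},
    {"dp": [-0.001,0,0],"dr": [0,0,0],"fingers": -0.6},
    {"dp": [-0.001,0,0],"dr": [0,0,0],"fingers": -0.6},
    {"dp": [-0.02,0,0],"dr": [0,0,0],"fingers": -0.6},
    {"dp": [-0.055,0,0],"dr": [0,0,0],"fingers": -0.6},
    {"dp": [-0.095,0,0],"dr": [0,0,0],"fingers": -0.6},
    {"dp": [-0.135,0,0],"dr": [0,0,0],"fingers": -0.8},
    {"dp": [-0.155,0,0],"dr": [0,0,0],"fingers": -0.8}
  ]
}}

```text
t: 25.75
tcp_pos: [519.1, 262.4, 205.3]
eef_rot: [0.31, 0.634, -0.306, 0.639]
force: [0.4, 0.2, -0.1]
gripper_width: 0.897
```

```bash
python3 - <<'E'
from h import *
go(457,-175.5,210,1.597)
E
```

```text
dp [-0.0063, -0.3206, 0.3046] dr [-0.9268, 0.0069, -0.0061] q [0.26, 0.46, 1.27, 0.0, 1.4, -0.41] t 25.8 w 0.897
```

Emit:
{"fn": "carry_out", "kwargs": {
  "commands": [
    {"dp": [-0.006,-0.321,0.305],"dr": [-0.927,0.006,-0.006],"fingers": -0.8},
    {"dp": [-0.006,-0.321,0.305],"dr": [-0.927,0.006,-0.006],"fingers": -0.8},
    {"dp": [-0.006,-0.321,0.305],"dr": [-0.927,0.006,-0.006],"fingers": -0.8},
    {"dp": [-0.006,-0.321,0.305],"dr": [-0.927,0.006,-0.006],"fingers": -0.8},
    {"dp": [-0.006,-0.321,0.305],"dr": [-0.927,0.006,-0.006],"fingers": -0.8},
    {"dp": [-0.006,-0.321,0.305],"dr": [-0.927,0.006,-0.006],"fingers": -0.8},
    {"dp": [-0.006,-0.321,0.305],"dr": [-0.927,0.006,-0.006],"fingers": -0.8},
    {"dp": [-0.006,-0.321,0.305],"dr": [-0.927,0.006,-0.006],"fingers": -0.8},
    {"dp": [-0.006,-0.321,0.305],"dr": [-0.927,0.006,-0.006],"fingers": -0.8},
    {"dp": [-0.006,-0.321,0.305],"dr": [-0.927,0.006,-0.006],"fingers": -0.8}
  ]
}}

```text
t: 26.58
tcp_pos: [464.5, -116.1, 205.3]
eef_rot: [-0.011, 0.709, 0.01, 0.705]
force: [0.6, 0.6, -0.7]
gripper_width: 0.903
```

```bash
python3 - <<'E'
from w import *
look(["canister","spice_jar"],"w9",dict(canister=(457,-175.5,0.026),spice_jar=(545,-171,0)),3)
go(457,-175.5,62,1.597)
im=ctrl.camera("top"); 
for n in("salt","jar"): print(n,[(np.round(d["at"]).tolist(),round(d["conf"],2)) for d in ctrl.tip_of(n,"top")[:3]])
cv2.imwrite("pics/t9.png",cv2.resize(im[230:360,180:500],None,fx=2.5,fy=2.5))
print(proj(np.array([[517.8,262,10.],[438.3,271.4,10]]),ctrl.calibration("top")).round())
E
```

```text
canister px [228.0, 214.0] 0.69 [452.775, -174.865, 0.054] 0.195
spice_jar px [246.0, 329.0] 0.87 [538.354, -168.87, 0.0] 0.277
dp [0.1433, -0.0582, -0.0083] dr [-0.0048, -0.0053, 0.002] q [-0.49, 0.29, 1.54, -0.0, 1.31, -2.08] t 26.7 w 0.899
salt [([238.0, 317.0], 0.77), ([435.0, 186.0], 0.61)]
jar [([174.0, 258.0], 0.65), ([241.0, 277.0], 0.6)]
[[240. 279.]
 [235. 316.]]
```

View pics/t9.png

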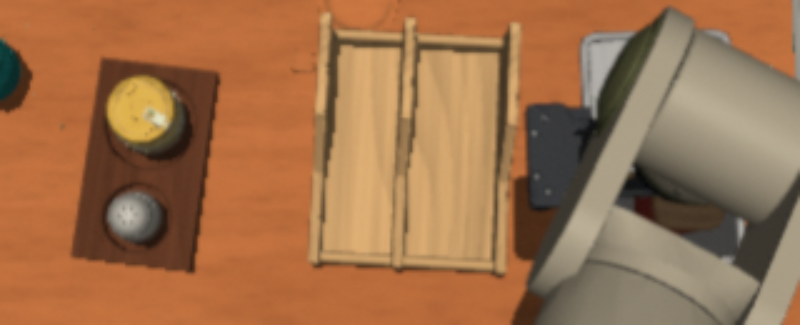

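Both are in their wells: gold jar at t9 (145,110), salt at (136,216). The rack is empty. Now the canister.

Emit:
{"fn": "carry_out", "kwargs": {
  "commands": [
    {"dp": [0,-0.04,-0.006],"dr": [-0.005,-0.005,0.002],"fingers": -0.8},
    {"dp": [0,-0.058,-0.008],"dr": [-0.005,-0.005,0.002],"fingers": -0.8},
    {"dp": [0.01,-0.058,-0.008],"dr": [-0.005,-0.005,0.002],"fingers": -0.8},
    {"dp": [0.045,-0.058,-0.008],"dr": [-0.005,-0.005,0.002],"fingers": -0.8},
    {"dp": [0.08,-0.058,-0.008],"dr": [-0.005,-0.005,0.002],"fingers": -0.8},
    {"dp": [0.11,-0.058,-0.008],"dr": [-0.005,-0.005,0.002],"fingers": -0.8},
    {"dp": [0.132,-0.058,-0.008],"dr": [-0.005,-0.005,0.002],"fingers": -0.8},
    {"dp": [0.142,-0.058,-0.008],"dr": [-0.005,-0.005,0.002],"fingers": -0.8},
    {"dp": [0.142,-0.058,-0.008],"dr": [-0.005,-0.005,0.002],"fingers": -0.8}
  ]
}}

```text
t: 27.63
tcp_pos: [457.3, -170.8, 61.3]
eef_rot: [-0.011, 0.708, 0.013, 0.706]
force: [0.3, 0.3, 1.1]
gripper_width: 0.901
```

Emit:
{"fn": "carry_out", "kwargs": {
  "commands": [
    {"dp": [0,0,0],"dr": [0,0,0],"fingers": 0},
    {"dp": [0,0,0],"dr": [0,0,0],"fingers": 0},
    {"dp": [0,0,0],"dr": [0,0,0],"fingers": 0},
    {"dp": [0,0,0],"dr": [0,0,0],"fingers": 0},
    {"dp": [0,0,0],"dr": [0,0,0],"fingers": 0},
    {"dp": [0,0,0],"dr": [0,0,0],"fingers": 0}
  ],
  "newtons": 20
}}

```text
t: 28.13
tcp_pos: [458.5, -173.3, 64.2]
eef_rot: [-0.011, 0.706, 0.011, 0.708]
force: [1.9, -0.6, 6.7]
gripper_width: 0.615
```

Emit:
{"fn": "carry_out", "kwargs": {
  "commands": [
    {"dp": [-0.005,0,0],"dr": [0,0,0],"fingers": 0},
    {"dp": [-0.025,0,0],"dr": [0,0,0],"fingers": 0},
    {"dp": [-0.055,0,0],"dr": [0,0,0],"fingers": 0},
    {"dp": [-0.09,0,0],"dr": [0,0,0],"fingers": 0},
    {"dp": [-0.12,0,0],"dr": [0,0,0],"fingers": 0},
    {"dp": [-0.13,0,0],"dr": [0,0,0],"fingers": 0},
    {"dp": [-0.13,0,0],"dr": [0,0,0],"fingers": 0}
  ]
}}

```text
t: 28.72
tcp_pos: [458.3, -173.1, 195.7]
eef_rot: [-0.012, 0.706, 0.01, 0.708]
force: [-0.5, -0.1, -3.4]
gripper_width: 0.615
```

```bash
python3 - <<'E'
from h import *
go(447,9.7,190,1.516)
E
```

```text
dp [0.0053, 0.1831, -0.0056] dr [0.0861, 0.003, 0.0022] q [-0.6, 0.31, 1.54, -0.0, 1.29, -2.21] t 28.7 w 0.615
```

Emit:
{"fn": "carry_out", "kwargs": {
  "commands": [
    {"dp": [0,0.02,-0.001],"dr": [0.01,0,0],"fingers": 0},
    {"dp": [0,0.05,-0.002],"dr": [0.025,0,0],"fingers": 0},
    {"dp": [0,0.085,-0.003],"dr": [0.04,0,0],"fingers": 0},
    {"dp": [0,0.12,-0.004],"dr": [0.06,0,0],"fingers": 0},
    {"dp": [0,0.15,-0.005],"dr": [0.075,0.002,0.001],"fingers": 0},
    {"dp": [0,0.172,-0.006],"dr": [0.086,0.003,0.002],"fingers": 0},
    {"dp": [0.005,0.183,-0.006],"dr": [0.086,0.003,0.002],"fingers": 0},
    {"dp": [0.02,0.183,-0.006],"dr": [0.086,0.003,0.002],"fingers": 0},
    {"dp": [0.04,0.183,-0.006],"dr": [0.086,0.003,0.002],"fingers": 0},
    {"dp": [0.06,0.183,-0.006],"dr": [0.086,0.003,0.002],"fingers": 0}
  ]
}}

```text
t: 29.55
tcp_pos: [445.6, 9.8, 131.7]
eef_rot: [0.02, 0.709, -0.018, 0.705]
force: [0.7, 0.0, -3.6]
gripper_width: 0.614
```

```bash
python3 - <<'E'
from h import *
print(ctrl.get_state()["tcp_pos"])
go(447,9.7,69.2,1.516)
c=ctrl.calibration("wrist");im=ctrl.camera("wrist")
k,s=np.cos(-.055),np.sin(-.055)
for y in(72.5,12.5,3.5,-72.5): # lane board inner edges, top at front (45)
    q=np.array([[497+k*x-s*y,41.4+s*x+k*y,45.] for x in(-98,-28)]); a,b=proj(q,c).astype(int); cv2.line(im,tuple(map(int,a)),tuple(map(int,b)),(0,255,0),1)
cv2.imwrite("pics/w10.png",im)
E
```

```text
[445.61617495   9.78976866 131.65118859]
dp [0.0624, -0.0001, 0.0017] dr [0.0008, -0.0047, -0.002] q [-0.25, 0.32, 1.74, 0.0, 1.08, -1.76] t 29.6 w 0.614
```

View pics/w10.png

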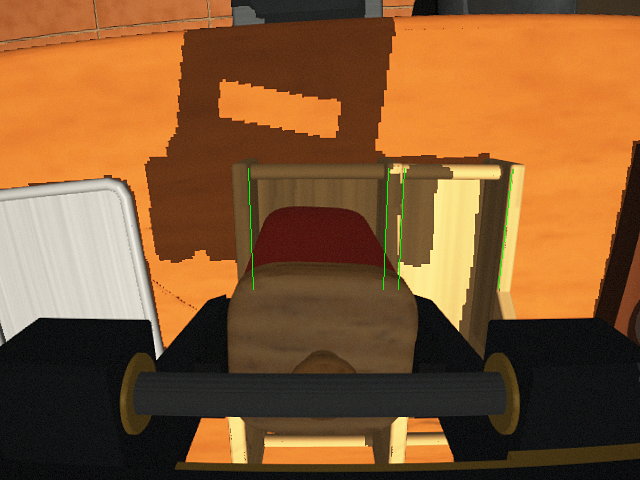

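The canister is centred over the wide lane: its base at cols 268–365, lane edges at 250 and 389. Lowering.

Emit:
{"fn": "carry_out", "kwargs": {
  "commands": [
    {"dp": [0.015,0,0.002],"dr": [0,-0.003,-0.001],"fingers": 0},
    {"dp": [0.03,0,0.002],"dr": [0,-0.004,-0.002],"fingers": 0},
    {"dp": [0.043,0,0.002],"dr": [0,-0.004,-0.002],"fingers": 0},
    {"dp": [0.053,0,0.002],"dr": [0,-0.004,-0.002],"fingers": 0},
    {"dp": [0.058,0,0.002],"dr": [0,-0.004,-0.002],"fingers": 0},
    {"dp": [0.061,0,0.002],"dr": [0,-0.004,-0.002],"fingers": 0},
    {"dp": [0.062,0,0.002],"dr": [0,-0.004,-0.002],"fingers": 0},
    {"dp": [0.062,0,0.002],"dr": [0,-0.004,-0.002],"fingers": 0}
  ]
}}

```text
t: 30.27
tcp_pos: [448.0, 9.7, 71.5]
eef_rot: [0.019, 0.707, -0.019, 0.707]
force: [0.5, 0.4, -3.2]
gripper_width: 0.616
```

Emit:
{"fn": "carry_out", "kwargs": {
  "commands": [
    {"dp": [0.001,0,-0.001],"dr": [0,0,0],"fingers": 0},
    {"dp": [0.002,0,-0.001],"dr": [0,0,0],"fingers": 0},
    {"dp": [0.0025,0,-0.001],"dr": [0,0,0],"fingers": 0},
    {"dp": [0.0025,0,-0.001],"dr": [0,0,0],"fingers": 0}
  ]
}}

```text
t: 30.6
tcp_pos: [447.2, 9.9, 69.2]
eef_rot: [0.019, 0.706, -0.019, 0.707]
force: [0.5, -1.1, 1.3]
gripper_width: 0.62
```

Contact (force from -3.2 to +1.3). Release and rise.

Emit:
{"fn": "carry_out", "kwargs": {
  "commands": [
    {"dp": [0,0,0],"dr": [0,0,0],"fingers": -0.3},
    {"dp": [0,0,0],"dr": [0,0,0],"fingers": -0.7},
    {"dp": [0,0,0],"dr": [0,0,0],"fingers": -0.7},
    {"dp": [0,0,0],"dr": [0,0,0],"fingers": -0.7},
    {"dp": [-0.02,0,0],"dr": [0,0,0],"fingers": -0.7},
    {"dp": [-0.055,0,0],"dr": [0,0,0],"fingers": -0.7},
    {"dp": [-0.095,0,0],"dr": [0,0,0],"fingers": -0.7},
    {"dp": [-0.135,0,0],"dr": [0,0,0],"fingers": -0.4}
  ]
}}

```text
t: 31.27
tcp_pos: [446.3, 10.0, 205.4]
eef_rot: [0.019, 0.707, -0.019, 0.707]
force: [1.8, -1.5, -0.1]
gripper_width: 0.799
```

```bash
python3 - <<'E'
from h import *
go(545,-171,208,.73)
E
```

```text
dp [-0.0027, -0.1754, 0.1084] dr [0.7861, -0.0007, 0.0001] q [-0.24, 0.23, 1.62, 0.0, 1.29, -1.76] t 31.3 w 0.799
```

Emit:
{"fn": "carry_out", "kwargs": {
  "commands": [
    {"dp": [-0.003,-0.175,0.108],"dr": [0.786,0,0],"fingers": -0.4},
    {"dp": [-0.003,-0.175,0.108],"dr": [0.786,0,0],"fingers": -0.4},
    {"dp": [-0.003,-0.175,0.108],"dr": [0.786,0,0],"fingers": -0.4},
    {"dp": [-0.003,-0.175,0.108],"dr": [0.786,0,0],"fingers": -0.4},
    {"dp": [-0.003,-0.175,0.108],"dr": [0.786,0,0],"fingers": -0.4},
    {"dp": [-0.003,-0.175,0.108],"dr": [0.786,0,0],"fingers": -0.4},
    {"dp": [-0.003,-0.175,0.108],"dr": [0.786,0,0],"fingers": -0.4},
    {"dp": [-0.003,-0.175,0.108],"dr": [0.786,0,0],"fingers": -0.4},
    {"dp": [-0.003,-0.175,0.108],"dr": [0.786,0,0],"fingers": -0.4}
  ]
}}

```text
t: 32.02
tcp_pos: [545.0, -170.7, 206.8]
eef_rot: [0.288, 0.646, -0.288, 0.646]
force: [0.1, -0.0, 0.4]
gripper_width: 0.7
```

```bash
python3 - <<'E'
from w import *
look(["spice_jar"],"w11",dict(spice_jar=(545,-171,0)),3)
go(545,-171,62,.73)
E
```

```text
spice_jar px [317.0, 238.0] 0.8 [543.554, -170.049, 0.0] 0.06
dp [0.145, -0.0005, 0.0003] dr [0.0019, 0.0004, -0.0004] q [-0.51, 0.44, 1.29, 0.0, 1.41, -1.24] t 32.1 w 0.7
```

Emit:
{"fn": "carry_out", "kwargs": {
  "commands": [
    {"dp": [0.035,-0.001,0],"dr": [0,0,0],"fingers": -0.4},
    {"dp": [0.07,-0.001,-0.001],"dr": [0,0,0],"fingers": -0.4},
    {"dp": [0.1,-0.001,-0.001],"dr": [0,0,0],"fingers": -0.4},
    {"dp": [0.13,-0.001,-0.001],"dr": [0,0,0],"fingers": -0.4},
    {"dp": [0.145,-0.001,-0.001],"dr": [0,0,0],"fingers": -0.4},
    {"dp": [0.145,-0.001,-0.001],"dr": [0,0,0],"fingers": 0.2},
    {"dp": [0.145,-0.001,-0.001],"dr": [0,0,0],"fingers": 0.2},
    {"dp": [0.145,-0.001,-0.001],"dr": [0,0,0],"fingers": 0.2},
    {"dp": [0.145,-0.001,-0.001],"dr": [0,0,0],"fingers": 0.2},
    {"dp": [0.145,-0.001,-0.001],"dr": [0,0,0],"fingers": 0.2}
  ],
  "newtons": 15
}}

```text
t: 32.95
tcp_pos: [544.4, -170.9, 63.3]
eef_rot: [0.288, 0.645, -0.288, 0.647]
force: [0.3, 1.1, 2.4]
gripper_width: 0.501
```

Emit:
{"fn": "carry_out", "kwargs": {
  "commands": [
    {"dp": [0,0,0],"dr": [0,0,0],"fingers": 0.2},
    {"dp": [-0.015,0,0],"dr": [0,0,0],"fingers": 0.2},
    {"dp": [-0.045,0,0],"dr": [0,0,0],"fingers": 0.2},
    {"dp": [-0.085,0,0],"dr": [0,0,0],"fingers": 0.2},
    {"dp": [-0.12,0,0],"dr": [0,0,0],"fingers": 0.2},
    {"dp": [-0.145,0,0],"dr": [0,0,0],"fingers": 0.2},
    {"dp": [-0.15,0,0],"dr": [0,0,0],"fingers": 0.2}
  ]
}}

```text
t: 33.53
tcp_pos: [544.9, -171.2, 216.8]
eef_rot: [0.288, 0.642, -0.289, 0.649]
force: [0.1, -0.6, -1.6]
gripper_width: 0.496
```

```bash
python3 - <<'E'
from h import *
go(449,86.7,210,.73); print(ctrl.get_state()["force"])
E
```

```text
dp [0.005, 0.1006, -0.2562] dr [0.0003, 0.0083, -0.003] q [-0.51, 0.43, 1.28, 0.0, 1.42, -1.24] t 33.5 w 0.496
[ 0.09718409 -0.55999711 -1.57006952]
```

Emit:
{"fn": "carry_out", "kwargs": {
  "commands": [
    {"dp": [0,0.008,-0.02],"dr": [0,0,0],"fingers": 0.2},
    {"dp": [0,0.021,-0.053],"dr": [0,0.002,0],"fingers": 0.2},
    {"dp": [0,0.035,-0.088],"dr": [0,0.004,0],"fingers": 0.2},
    {"dp": [0,0.048,-0.123],"dr": [0,0.005,-0.001],"fingers": 0.2},
    {"dp": [0,0.062,-0.158],"dr": [0,0.006,-0.002],"fingers": 0.2},
    {"dp": [0,0.076,-0.193],"dr": [0,0.007,-0.002],"fingers": 0.2},
    {"dp": [0,0.089,-0.226],"dr": [0,0.007,-0.002],"fingers": 0.2},
    {"dp": [0.003,0.097,-0.247],"dr": [0,0.007,-0.002],"fingers": 0.2},
    {"dp": [0.02,0.1,-0.256],"dr": [0,0.007,-0.002],"fingers": 0.2},
    {"dp": [0.045,0.1,-0.256],"dr": [0,0.007,-0.002],"fingers": 0.2}
  ]
}}

```text
t: 34.37
tcp_pos: [446.9, 88.7, 166.9]
eef_rot: [0.288, 0.648, -0.287, 0.644]
force: [0.2, -0.4, -1.0]
gripper_width: 0.5
```

Emit:
{"fn": "carry_out", "kwargs": {
  "commands": [
    {"dp": [0.015,0,0],"dr": [0,0,0],"fingers": 0.2},
    {"dp": [0.03,0,0],"dr": [0,0,0],"fingers": 0.2},
    {"dp": [0.04,0,0],"dr": [0,0,0],"fingers": 0.2},
    {"dp": [0.04,0,0],"dr": [0,0,0],"fingers": 0.2},
    {"dp": [0.04,0,0],"dr": [0,0,0],"fingers": 0.2}
  ]
}}

```text
t: 34.78
tcp_pos: [446.8, 86.9, 126.1]
eef_rot: [0.289, 0.649, -0.288, 0.642]
force: [0.3, -0.7, -0.6]
gripper_width: 0.497
```

```bash
python3 - <<'E'
from h import *
go(449,86.7,68.5,.73); print(ctrl.get_state()["tcp_pos"])
c=ctrl.calibration("wrist");im=ctrl.camera("wrist")
k,s=np.cos(-.055),np.sin(-.055)
for y in(72.5,12.5):
    q=np.array([[497+k*x-s*y,41.4+s*x+k*y,45.] for x in(-98,-28)]); a,b=proj(q,c).astype(int); cv2.line(im,tuple(map(int,a)),tuple(map(int,b)),(0,255,0),1)
cv2.imwrite("pics/w12.png",im)
E
```

```text
dp [0.0576, 0.0017, 0.0021] dr [0.0, -0.0082, 0.0032] q [-0.07, 0.35, 1.72, 0.0, 1.08, -0.8] t 34.8 w 0.497
[446.7738904   86.92499647 126.148371  ]
```

View pics/w12.png

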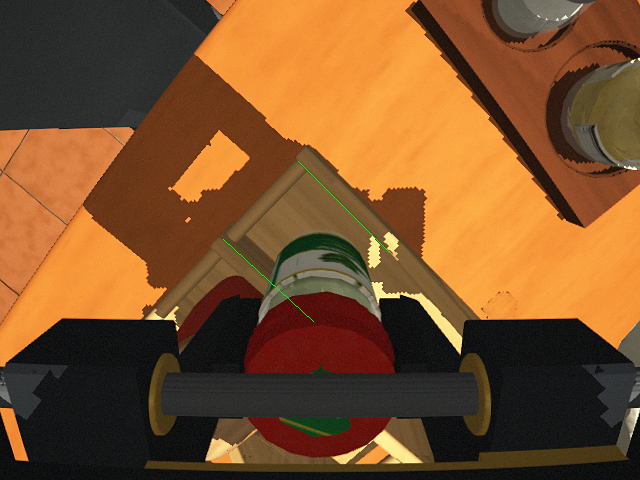

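The spice jar hangs over the narrow lane between the projected board edges (its base around (322,245)). Lowering.

Emit:
{"fn": "carry_out", "kwargs": {
  "commands": [
    {"dp": [0.015,0.002,0.001],"dr": [0,-0.004,0.002],"fingers": 0.2},
    {"dp": [0.03,0.002,0.002],"dr": [0,-0.008,0.003],"fingers": 0.2},
    {"dp": [0.041,0.002,0.002],"dr": [0,-0.008,0.003],"fingers": 0.2},
    {"dp": [0.049,0.002,0.002],"dr": [0,-0.008,0.003],"fingers": 0.2},
    {"dp": [0.054,0.002,0.002],"dr": [0,-0.008,0.003],"fingers": 0.2},
    {"dp": [0.056,0.002,0.002],"dr": [0,-0.008,0.003],"fingers": 0.2},
    {"dp": [0.057,0.002,0.002],"dr": [0,-0.008,0.003],"fingers": 0.2},
    {"dp": [0.057,0.002,0.002],"dr": [0,-0.008,0.003],"fingers": 0.2}
  ]
}}

```text
t: 35.5
tcp_pos: [450.1, 86.9, 70.2]
eef_rot: [0.289, 0.645, -0.288, 0.646]
force: [-0.1, 0.6, -1.3]
gripper_width: 0.497
```

Emit:
{"fn": "carry_out", "kwargs": {
  "commands": [
    {"dp": [0.001,0,0],"dr": [0,0,0],"fingers": 0.2},
    {"dp": [0.002,0,0],"dr": [0,0,0],"fingers": 0.2},
    {"dp": [0.002,0,0],"dr": [0,0,0],"fingers": 0.2},
    {"dp": [0.002,0,0],"dr": [0,0,0],"fingers": 0.2}
  ]
}}

```text
t: 35.83
tcp_pos: [450.1, 87.0, 68.2]
eef_rot: [0.289, 0.645, -0.288, 0.647]
force: [-0.2, 0.6, 3.1]
gripper_width: 0.499
```

Contact. Release, rise, then back off to clear the top view.

Emit:
{"fn": "carry_out", "kwargs": {
  "commands": [
    {"dp": [0,0,0],"dr": [0,0,0],"fingers": 0},
    {"dp": [0,0,0],"dr": [0,0,0],"fingers": -0.35},
    {"dp": [0,0,0],"dr": [0,0,0],"fingers": -0.35},
    {"dp": [0,0,0],"dr": [0,0,0],"fingers": -0.35},
    {"dp": [-0.02,0,0],"dr": [0,0,0],"fingers": -0.35},
    {"dp": [-0.055,0,0],"dr": [0,0,0],"fingers": -0.35},
    {"dp": [-0.095,0,0],"dr": [0,0,0],"fingers": -0.35},
    {"dp": [-0.135,0,0],"dr": [0,0,0],"fingers": -0.35},
    {"dp": [-0.16,0,0],"dr": [0,0,0],"fingers": -0.35}
  ]
}}

```text
t: 36.58
tcp_pos: [449.9, 87.0, 231.5]
eef_rot: [0.289, 0.644, -0.288, 0.648]
force: [1.0, 0.3, 1.1]
gripper_width: 0.67
```

Emit:
{"fn": "carry_out", "kwargs": {
  "commands": [
    {"dp": [0,-0.22,0.13],"dr": [0,0,0],"fingers": -0.35},
    {"dp": [0,-0.22,0.13],"dr": [0,0,0],"fingers": -0.35},
    {"dp": [0,-0.22,0.13],"dr": [0,0,0],"fingers": -0.35},
    {"dp": [0,-0.22,0.13],"dr": [0,0,0],"fingers": -0.35},
    {"dp": [0,-0.22,0.13],"dr": [0,0,0],"fingers": -0.35},
    {"dp": [0,-0.22,0.13],"dr": [0,0,0],"fingers": -0.35},
    {"dp": [0,-0.22,0.13],"dr": [0,0,0],"fingers": -0.35},
    {"dp": [0,-0.22,0.13],"dr": [0,0,0],"fingers": -0.35}
  ]
}}

```text
t: 37.25
tcp_pos: [371.6, -158.4, 227.5]
eef_rot: [0.29, 0.644, -0.29, 0.645]
force: [-0.6, 0.5, 0.3]
gripper_width: 0.674
```

```bash
python3 - <<'E'
from h import *
s=ctrl.get_state(); print(s["t"],s["tcp_pos"].round(),s["force"].round(1))
a=ctrl.camera("top")[220:360,180:480]; b=ctrl.camera("scene")[110:430,150:450]
a=cv2.resize(a,(780,364));b=cv2.resize(b,None,fx=.7,fy=.7)
cv2.imwrite("pics/f1.png",a); cv2.imwrite("pics/f2.png",cv2.resize(b,None,fx=2.6,fy=2.6))
for n in("salt","jar","spice_jar","canister"):
  for cam in("top","scene"): print(n,cam,[(np.round(d["at"]).tolist(),round(d["conf"],2)) for d in ctrl.tip_of(n,cam)[:2]])
P=np.array([[438.3,271.4,10],[517.8,262,10],[449.4,86.6,8],[445.2,9.7,8]])
for cam in("top","scene"): print(proj(P,ctrl.calibration(cam)).round().tolist())
E
```

```text
37.25 [ 372. -158.  228.] [-0.6  0.5  0.3]
salt top [([236.0, 320.0], 0.91), ([324.0, 311.0], 0.48)]
salt scene [([265.0, 188.0], 0.61)]
jar top [([176.0, 260.0], 0.95), ([241.0, 277.0], 0.57)]
jar scene [([299.0, 198.0], 0.72)]
spice_jar top [([321.0, 313.0], 0.56)]
spice_jar scene [([254.0, 258.0], 0.89)]
canister top []
canister scene [([237.0, 289.0], 0.82), ([272.0, 278.0], 0.17)]
[[235.0, 316.0], [240.0, 279.0], [322.0, 311.0], [358.0, 313.0]]
[[263.0, 191.0], [299.0, 197.0], [252.0, 257.0], [242.0, 289.0]]
```

View pics/f1.png

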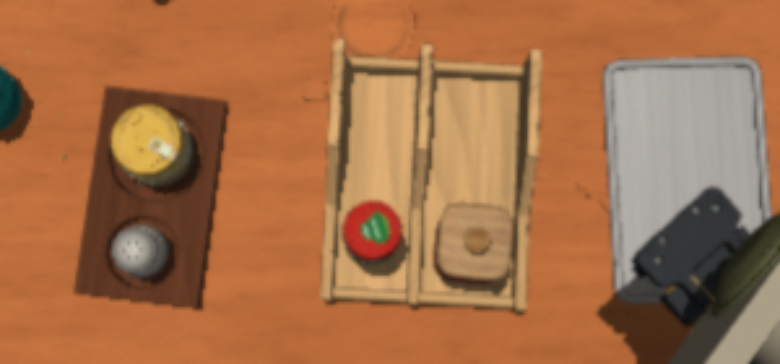

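The top view shows the gold jar (152,140) and salt (140,250) in their wells. The spice jar (372,230) and canister (476,242) stand at the front of their lanes, and the arm is clear. Handing in.

```bash
python3 -c "
from cell import ctrl
print(ctrl.close_job())"
```

```text
the job is handed in; nothing more can be done
None
```

I finished the job and handed it in at about 37 s of the 144 s allowed. The spice jar and then the canister went onto the tray. The salt went into the small well and the gold-lidded jar into the large well. The canister and spice jar then went back to the front of their own lanes. I left the oil bottle and the look-alikes alone.

- **Final position check:** The last top picture shows all four things standing where they belong, with the arm clear. The trained networks put them within about 5 px of the expected positions in both views. The exception is the canister, which they missed in the top view, though it is plain in the picture.
- **Not checked:** I could not view the last scene picture because the viewing limit was reached. From that camera I have only the networks' positions.
- **Grips that disagreed:** The salt, jar and canister gripped 3 mm or so narrower than their stated sizes. I regripped the salt lower down. All of them held without slipping, and I felt each set-down make contact before letting go, except the spice jar's on the tray, which I lowered by height alone.

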